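Put the check weights back in their fitted case

ROBOT

A 7-joint arm with a two-finger parallel gripper is mounted at the origin on the work surface; the furniture and walls round the work are solid. World frame = base frame: x ahead of the robot, y to its left, z up, the work surface at z = 0. Lengths are in m, angles in rad, forces in N, time in s.
With the tool pointing down it reaches from about 0.4 to 0.85 m from the base axis. Payload 10.4 kg.
Tool frame: the origin (TCP) lies between the finger pads; the fingertips stand 25 mm ahead of it and the grasp point (between the pads) lies 6 mm ahead of it (arm.tcp_to_tips is the distance from the TCP to the fingertips, in m); z points along the fingers, y is the direction in which the jaws open and shut (so a half turn about z gives the same grasp; the last joint's range is limited). The gripper opens to 85 mm and grips with 20 to 120 N. Pads are 22 mm wide; open, the fingers measure 114 mm over their backs; the gripper's body (76 mm by 85 mm) begins 54 mm behind the grasp point. The pads swing forward as they close: fully open they stand 13 mm farther back than shut.
Start: joints at [-1.151, 0.332, -0.065, 1.46, 0.022, 1.35, -0.088], TCP at [0.268, 0.565, 0.231] pointing down, gripper open.
Joint ranges: [-2.6, 2.6], [-0.5, 2.12], [-1.47, 1.34], [0.16, 2.42], [-1.27, 4.41], [0.06, 2.06], [-2.6, 2.6]. Speed limits (rad/s): [2.22, 2.22, 2.79, 2.79, 3.14, 3.14, 3.14].

INTERFACE

Orientations are given as a unit quaternion [w, x, y, z].
In Python, from plant import arm, camera, camera_info, close_job gives the robot as it stands.
- The arm moves only by the tool apply_moves, never from a script. Its argument "moves" is a list of rows, each an object of numbers: "rx", "ry", "rz": the turn, a rotation vector about the world's x, y, z in units of 8 degrees (1.0 is 8 degrees); "x", "y", "z": the shift along the world's x, y, z in units of 40 mm (1.0 is 40 mm); "gripper": the opening, from -1 (shut) to 1 (fully open). A call has 1 to 10 rows; each row is the pose to reach, as a shift and turn from the pose commanded when the call began; what a row does not reach only later rows make up. A row lasts 1/10 s, in which the tool goes at most 50 mm and 8.59 degrees, less where a joint would pass 70% of its speed; a pose out of reach is approached as far as the arm can. A call with a gripper value outside its range is refused whole. The fingers move at their own pace and stop on an object; "squeeze" is the grip in N (left out, the last holds). Time passes only in rows, so rows that repeat a pose let the fingers close. It gives the time, the measured TCP pose, the force and the opening at its end, in the units of the state.
- arm.get_obs(): the state, without advancing time (a new reading comes with each control period).
- camera(name): name is "scene" or "top" or "wrist"; returns the picture (384x512x3 uint8, red, green, blue); there is no depth.
- camera_info(name): a dict with "mtx" (3x3 intrinsics, pixels), "k1" (the pictures are not rectified: a ray, as slopes to the right and down, at radius r is drawn at 1 + k1 r^2 times it, then the intrinsics apply), "view" (4x4, takes a point from world to camera coordinates); the wrist camera has in their place "mount" (4x4, takes a point from camera to tool coordinates, whose origin is the TCP and whose axes are the flange's). Camera axes: x right, y down, z forward; pixel columns grow to the right and rows downward; lengths in m; the calibration is good to about 2 mm. A picture is of the moment at which its call begins: read the wrist's pose just before it. camera_info takes no time and is no camera call.
- close_job(): hands the job in, once; it reports no verdict.
The state is a dict: "time_s": time; "joint_positions": joint angles; "dq": joint speeds; "tau": joint torques, N m; "tool_pos": TCP position; "eef_rot": TCP orientation; "wrist_force": force on the tool from outside, world axes, zero at the start; "torque": the same for the moment, N m; "gripper_width": finger opening in m.
Only numpy, scipy, OpenCV 4.12 (cv2) and the standard library are available. Lean on these libraries where they do the work, as an engineer would, in place of code of your own. Each camera call takes 0.05 s, during which the arm holds its last target.

TASK

The scale check is done: stand the four steel knob weights upright in the blue case, each in the pocket made for its size so that all the tops come level, then set the cover squarely on the case so that it sits right down on the ledge. The weights with wire hooks belong to the hanging scale: leave them standing where they are.

Things in the scene. Friction and masses are not known exactly. Their poses are not given: they have to be found in the camera images.
- knob_weight_500: largest knob weight: loose steel check weight, 0.5 kg, upright, 70 mm tall: cylinder of 44 mm diameter up to 48 mm, then a narrow neck and a round knob 27 mm wide from 54 mm to the top. Origin: centre of its underside, z up. Its pocket in the case is the largest: round, 54 mm wide and 46 mm deep, centre at y = +71 mm of the case, x = 0, floor at z = 6 mm
- knob_weight_200: second largest knob weight: loose steel check weight, 0.2 kg, upright, 54 mm tall: cylinder of 34 mm diameter up to 36 mm, then a narrow neck and a round knob 22 mm wide from 42 mm to the top. Origin: centre of its underside, z up. Its pocket in the case is the second largest: round, 44 mm wide and 30 mm deep, centre at y = +12 mm of the case, x = 0, floor at z = 22 mm
- knob_weight_100: second smallest knob weight: loose steel check weight, 0.1 kg, upright, 44 mm tall: cylinder of 28 mm diameter up to 28 mm, then a narrow neck and a round knob 18 mm wide from 34 mm to the top. Origin: centre of its underside, z up. Its pocket in the case is the second smallest: round, 38 mm wide and 20 mm deep, centre at y = -38 mm of the case, x = 0, floor at z = 32 mm
- knob_weight_50: smallest knob weight: loose steel check weight, 0.05 kg, upright, 35 mm tall: cylinder of 22 mm diameter up to 22 mm, then a narrow neck and a round knob 15 mm wide from 28 mm to the top. Origin: centre of its underside, z up. Its pocket in the case is the smallest: round, 32 mm wide and 11 mm deep, centre at y = -82 mm of the case, x = 0, floor at z = 41 mm
- hook_weight_200: look-alike, not of the set: loose steel weight, 0.2 kg, upright, a cylinder 34 mm in diameter up to 36 mm like the second largest knob weight's, but with a thin open wire hook about 28 mm wide instead of a knob; 69 mm tall in all. Origin: centre of its underside, z up
- hook_weight_100: look-alike, not of the set: loose steel weight, 0.1 kg, upright, a cylinder 28 mm in diameter up to 28 mm like the second smallest knob weight's, but with a thin open wire hook about 24 mm wide instead of a knob; 57 mm tall in all. Origin: centre of its underside, z up
- hook_weight_50: look-alike, not of the set: loose steel weight, 0.05 kg, upright, a cylinder 22 mm in diameter up to 22 mm like the smallest knob weight's, but with a thin open wire hook about 20 mm wide instead of a knob; 47 mm tall in all. Origin: centre of its underside, z up
- weight_case: fixed blue case, foot 122 x 248 x 28 mm, on it a block 80 x 206 mm with its deck at z = 52 mm and four round open pockets in a row along y, largest at +y. Round the block the foot is a ledge 21 mm wide at z = 28 mm, for the cover. Origin: centre of its underside, z up. Pockets are 10 mm wider than their weights; in its own pocket each weight stands 24 mm above the deck
- case_cover: loose blue cover, 0.1 to 0.2 kg, open side down: shell 102 x 228 x 54 mm, 3 mm thick, with an upright grip on the middle of its top, 14 mm thick (x), 76 mm long (y), from z = 54 to 76 mm. Origin: centre of its lower edge, y lengthwise, z up; either way round fits. On the case its origin is at z = 28 mm of the case; 8 mm to spare on each side, 3 mm over the weights
Not all that is in view belongs to the job. What is shaped like the knob_weight_500 but green or yellow is not meant. Leave any black or yellow look-alike of the knob_weight_50 alone.

How it is judged:
By the outcome, as a careful person would: the job done as asked, in the order asked, and still so for the second after the job is handed in, with the robot touching nothing.
It also fails if it takes over 115 s, if anything falls off the work surface, if the arm or the gripper's body presses on something with over 40 N, if the wrist force passes 120 N, or if a joint passes its speed limit or range.

## Working session

There is one attempt and no reset: what is moved stays moved. The work goes in short steps, Python scripts to look and compute and a tool call to move; the robot and the scene stay as the last step left them, time stands still between calls to the robot, and variables do not carry over. Pictures are saved under pics/ and viewed, and the job is handed in when it is done.

Besides the shell and the picture viewer there is one more tool, called after "Call:" as name(argument=value, ...), one argument or row to a line, values as JSON. apply_moves: Moves the arm, as the interface text tells. Its arguments: {"type":"object","properties":{"moves":{"type":"array","items":{"type":"object","properties":{"rx":{"type":"number"},"ry":{"type":"number"},"rz":{"type":"number"},"x":{"type":"number"},"y":{"type":"number"},"z":{"type":"number"},"gripper":{"type":"number"}}}},"squeeze":{"type":"number"}},"required":["moves"]}

```bash
ls; mkdir -p pics
python3 - <<'E'
from plant import arm,camera,camera_info
import cv2
for n in ["scene","top","wrist"]:
    im=camera(n); cv2.imwrite(f"pics/{n}0.png",im[:,:,::-1]); 
    i=camera_info(n); print(n,i)
print(arm.get_obs())
E
```

```text
pics
scene {'mtx': array([[461.83390725,   0.        , 249.8700659 ],
       [  0.        , 461.83390725, 190.76613014],
       [  0.        ,   0.        ,   1.        ]]), 'k1': -0.12158463099449052, 'view': array([[-0.55070993, -0.83463948, -0.00977282,  0.3108095 ],
       [-0.35559821,  0.24519044, -0.90190441,  0.18027721],
       [ 0.75516123, -0.49321252, -0.43182512,  0.64253166],
       [ 0.        ,  0.        ,  0.        ,  1.        ]])}
top {'mtx': array([[399.02959338,   0.        , 255.11094276],
       [  0.        , 399.02959338, 196.14978218],
       [  0.        ,   0.        ,   1.        ]]), 'k1': -0.05167716229062411, 'view': array([[ 0.02032183, -0.9997712 , -0.00667684,  0.03194995],
       [-0.98342068, -0.01878495, -0.18036319,  0.48552894],
       [ 0.1801965 ,  0.01023145, -0.98357742,  0.98582785],
       [ 0.        ,  0.        ,  0.        ,  1.        ]])}
wrist {'mtx': array([[272.31951882,   0.        , 255.95898085],
       [  0.        , 272.31951882, 189.66850534],
       [  0.        ,   0.        ,   1.        ]]), 'k1': -0.02139622642073463
[... 379 characters left out ...]
sitions': array([-1.15063875,  0.33274784, -0.06470227,  1.46071657,  0.02162684,
        1.34985934, -0.08852401]), 'dq': array([ 3.58301751e-04, -2.61803963e-03, -5.39802720e-05, -4.04740340e-03,
       -2.20021214e-04,  1.20450061e-04, -5.73568500e-04]), 'tau': array([ 8.86088746e-04, -6.25830245e+01,  4.91565932e-02, -3.91850495e+01,
        1.61711918e-02,  7.54943438e-03, -5.20949368e-05]), 'tool_pos': array([0.26766527, 0.56449862, 0.2301007 ]), 'eef_rot': array([-8.09682598e-05,  2.19574808e-01,  9.75595529e-01, -5.11076934e-04]), 'wrist_force': array([0.50205799, 0.32988665, 0.30595582]), 'torque': array([-0.02100529, -0.01912809,  0.03971055]), 'gripper_width': 0.08538052604166971}
```

View pics/top0.png

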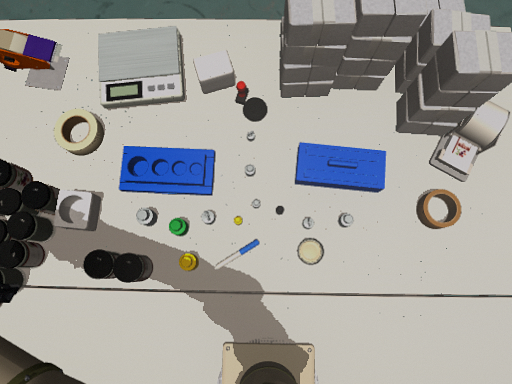

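View pics/scene0.png

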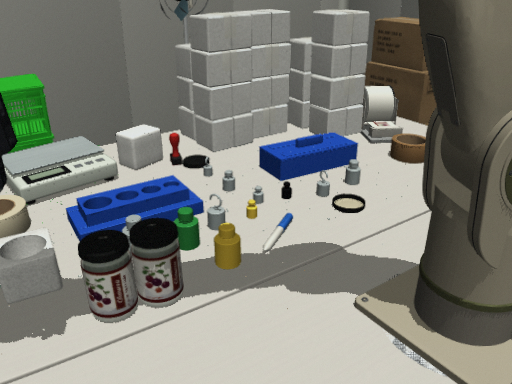

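View pics/wrist0.png

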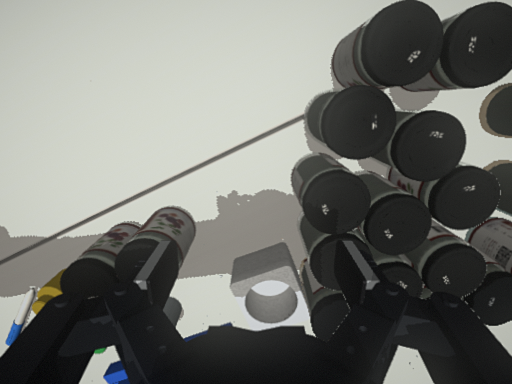

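The top view shows the case at about (167,170) and the cover at (341,166). The grey weights are near (146,216), (208,216), (250,136), (250,170), (256,203), (308,223) and (346,219). I'll enlarge both views to tell knobs from hooks.

Run:
```python
import cv2
t=cv2.imread("pics/top0.png"); s=cv2.imread("pics/scene0.png")
cv2.imwrite("pics/topc.png",cv2.resize(t[115:275,110:370],None,fx=3,fy=3,interpolation=cv2.INTER_CUBIC))
cv2.imwrite("pics/scenec.png",cv2.resize(s[120:280,110:370],None,fx=3,fy=3,interpolation=cv2.INTER_CUBIC))
```

```text
(no output)
```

View pics/topc.png

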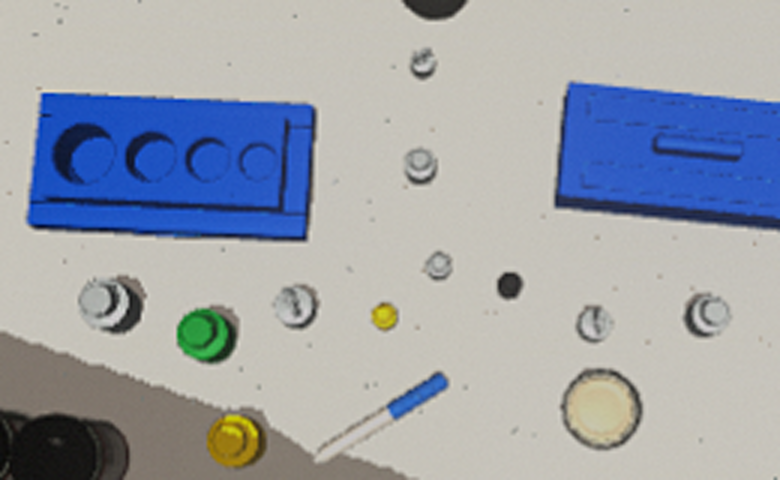

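View pics/scenec.png

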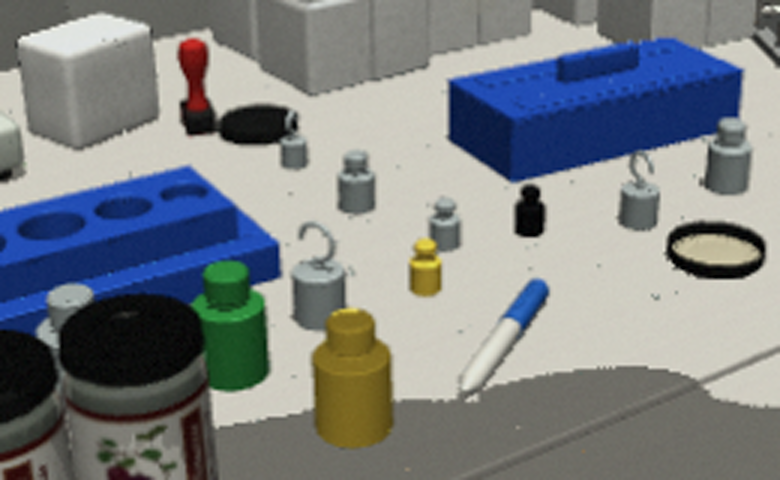

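Knobs: 500 at (146,216), 200 at (346,219), 100 at (250,170), 50 at (256,203). Each is grey with a round knob. Hooks to leave alone: (208,216), (308,223) and (250,136). The green, yellow and black look-alikes also stay. Next I'll take enlarged crops to confirm this and measure.

```bash
cat > h.py <<'E'
import numpy as np,cv2
from plant import arm,camera,camera_info
def cam(n):
    i=camera_info(n)
    if n=="wrist":
        o=arm.get_obs(); w,x,y,z=o["eef_rot"]
        from scipy.spatial.transform import Rotation as R
        T=np.eye(4);T[:3,:3]=R.from_quat([x,y,z,w]).as_matrix();T[:3,3]=o["tool_pos"]
        V=np.linalg.inv(T@i["mount"])
    else: V=i["view"]
    return i["mtx"],i["k1"],V
def ray(c,uv):
    K,k,V=c
    d=np.array([(uv[0]-K[0,2])/K[0,0],(uv[1]-K[1,2])/K[1,1]]);s=d.copy()
    for _ in range(20): s=d/(1+k*(s@s))
    R=V[:3,:3]; return -R.T@V[:3,3], R.T@np.array([s[0],s[1],1])
def onz(c,uv,z):
    o,d=ray(c,uv); return o+d*(z-o[2])/d[2]
def proj(c,p):
    K,k,V=c; q=V[:3,:3]@np.asarray(p,float)+V[:3,3]; s=q[:2]/q[2]; s=s*(1+k*(s@s)); return K[:2,:2]@s+K[:2,2]
E
python3 - <<'E'
import cv2,numpy as np
from h import *
t=cv2.imread("pics/top0.png")
tiles=[]
for u,v in [(146,216),(346,219),(250,170),(256,203)]:
    c=cv2.resize(t[v-18:v+18,u-18:u+18],(380,290) if 0 else (288,288),interpolation=cv2.INTER_CUBIC)
    for k in range(0,36,6):
        cv2.putText(c,str(u-18+k),(k*8,10),0,.35,(0,0,255)); cv2.putText(c,str(v-18+k),(0,k*8+4),0,.35,(0,0,255))
        cv2.line(c,(k*8,0),(k*8,288),(0,0,255),1);cv2.line(c,(0,k*8),(288,k*8),(0,0,255),1)
    tiles.append(c)
cv2.imwrite("pics/tiles.png",np.vstack([np.hstack(tiles[:2]),np.hstack(tiles[2:])]))
hsv=cv2.cvtColor(t,cv2.COLOR_BGR2HSV)
m=cv2.inRange(hsv,(105,150,40),(125,255,255))
n,l,s,ce=cv2.connectedComponentsWithStats(m)
c=cam("top")
for i in range(1,n):
    if s[i,4]>800:
        mm=(l==i).astype(np.uint8);cs,_=cv2.findContours(mm,cv2.RETR_EXTERNAL,cv2.CHAIN_APPROX_NONE)
        h=max(cs,key=cv2.contourArea)
        print(s[i],cv2.approxPolyDP(cv2.convexHull(h),3,True)[:,0].tolist())
big=cv2.resize(t[138:203,110:220],None,fx=7,fy=7,interpolation=cv2.INTER_CUBIC)
big2=cv2.resize(t[138:198,290:392],None,fx=7,fy=7,interpolation=cv2.INTER_CUBIC)
cv2.imwrite("pics/case.png",big);cv2.imwrite("pics/cover.png",big2)
E
```

```text
[ 296  143   90   46 3328] [[300, 143], [385, 151], [383, 188], [296, 179]]
[ 119  146   96   49 4068] [[124, 146], [213, 150], [211, 193], [120, 189]]
```

View pics/tiles.png

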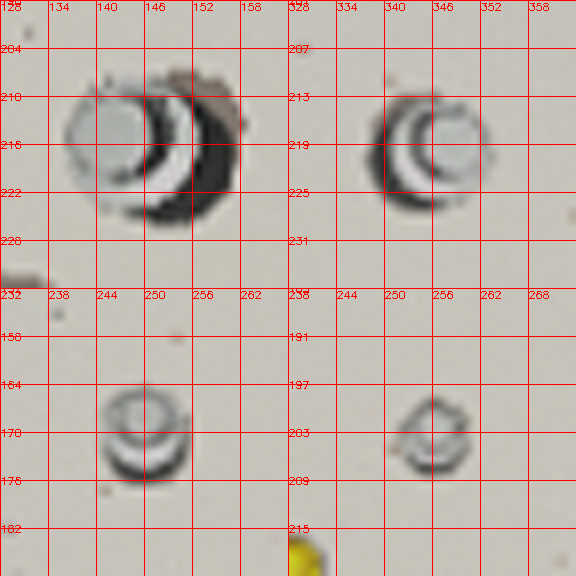

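View pics/case.png

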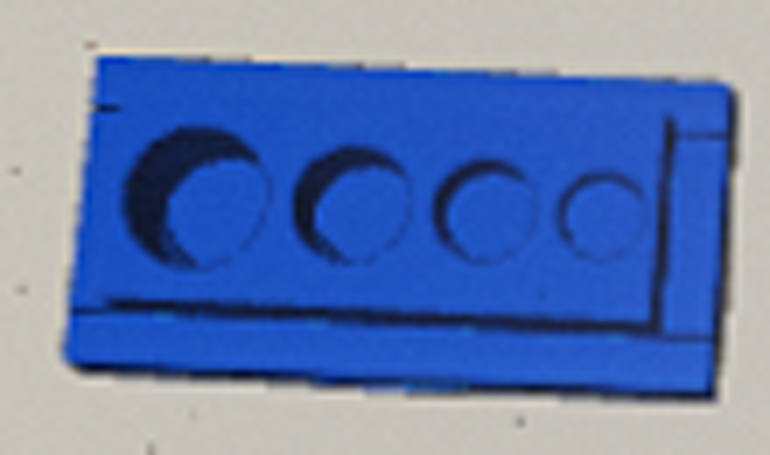

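View pics/cover.png

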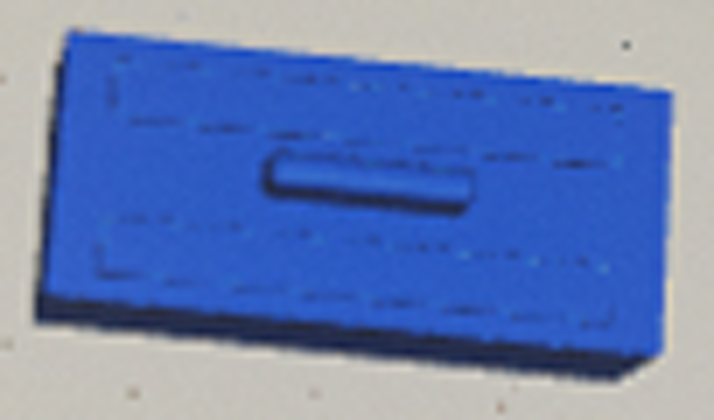

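The crops confirm it: each of the four has a flat, round grey knob. Now I'll turn these pixels into world positions.

Run:
```python
from h import *
c=cam("top")
for n,uv,z in [("500",(140.6,214.8),.07),("200",(348.6,218.7),.054),("100",(249.2,167.7),.044),("50",(255.9,202.1),.035)]:
    print(n,onz(c,uv,z).round(4))
P=[]
for X,Y in [(197,197),(352,205),(486,212),(602,217)]:
    P.append(onz(c,((X+.5)/7-.5+110,(Y+.5)/7-.5+138),.052)); print(P[-1].round(4))
P=np.array(P)[:,:2]; ly=np.array([.071,.012,-.038,-.082])
A=np.polyfit(ly,P,1); print("case dir y",A[0],"origin",A[1],np.degrees(np.arctan2(-A[0][0],A[0][1])), "resid",P-np.outer(ly,A[0])-A[1])
f=[onz(c,((X+.5)/7-.5+110,(Y+.5)/7-.5+138),z)[:2] for X,Y,z in [(97,56,.028),(733,84,.028),(714,396,.0),(66,372,.0)]]
print(np.array(f).round(4),np.mean(f,0))
f=np.array([onz(c,((X+.5)/7-.5+290,(Y+.5)/7-.5+138),.054)[:2] for X,Y in [(68,32),(672,92),(660,356),(42,298)]])
print("cover",f.round(4),f.mean(0)); d=(f[0]+f[3]-f[1]-f[2])/2; print(np.linalg.norm(d),np.degrees(np.arctan2(-d[0],d[1])))
f=np.array([onz(c,((X+.5)/7-.5+290,(Y+.5)/7-.5+138),.076)[:2] for X,Y in [(268,165),(472,183)]]);print("grip",f,f.mean(0))
# scene camera check of knob projection
s=cam("scene")
```

```text
500 [0.427  0.3277 0.07  ]
200 [ 0.4295 -0.1966  0.054 ]
100 [0.5602 0.0585 0.044 ]
50 [0.4708 0.0392 0.035 ]
[0.5585 0.3502 0.052 ]
[0.5563 0.2915 0.052 ]
[0.5545 0.2412 0.052 ]
[0.5533 0.1978 0.052 ]
case dir y [0.03387725 0.99730715] origin [0.55597262 0.27938119] -1.9455164250538617 resid [[ 7.75322407e-05 -2.90565083e-05]
 [-4.10581199e-05  1.97271715e-04]
 [-1.81885672e-04 -3.20406714e-04]
 [ 1.45411551e-04  1.52191507e-04]]
[[0.6203 0.4013]
 [0.6128 0.1539]
 [0.4962 0.1596]
 [0.5009 0.413 ]] [0.55754285 0.28194861]
cover [[ 0.6293 -0.0716]
 [ 0.6106 -0.2981]
 [ 0.5096 -0.2895]
 [ 0.5269 -0.0619]] [ 0.56909742 -0.18028721]
0.22781589193936266 -4.5307014146175195
grip [[ 0.5730388  -0.14199428]
 [ 0.56780012 -0.21623378]] [ 0.57041946 -0.17911403]
```

Run:
```python
from h import *
print([a for a in dir(arm) if not a.startswith('__')], arm.tcp_to_tips)
c=cam("top")
for uv in [(130,267),(101,264)]:
    for z in (.09,.12): print(uv,z,onz(c,uv,z).round(3))
s=cam("scene")
# jar height from scene: lid top of right jar (155,231), base (158,295)
print(onz(s,(158,297),0), onz(s,(155,231),.09),onz(s,(155,231),.12))
```

```text
['IKError', 'get_obs', 'tcp_to_tips'] 0.025
(130, 267) 0.09 [0.297 0.339 0.09 ]
(130, 267) 0.12 [0.297 0.329 0.12 ]
(101, 264) 0.09 [0.303 0.41  0.09 ]
(101, 264) 0.12 [0.302 0.399 0.12 ]
[0.2925406 0.3463615 0.       ] [0.33140549 0.32449787 0.09      ] [0.28201193 0.34213792 0.12      ]
```

Call:
apply_moves(
  moves=[
    {"z":1},
    {"z":1.5,"rz":-1},
    {"x":3.98,"y":-5.92,"z":1.5,"rz":-8.32,"gripper":0},
    {"x":3.98,"y":-5.92,"z":1.5,"rz":-8.32,"gripper":0},
    {"x":3.98,"y":-5.92,"z":1.5,"rz":-8.32,"gripper":0},
    {"x":3.98,"y":-5.92,"z":1.5,"rz":-8.32,"gripper":0},
    {"x":3.98,"y":-5.92,"z":1.5,"rz":-8.32,"gripper":0},
    {"x":3.98,"y":-5.92,"z":1.5,"rz":-8.32,"gripper":0},
    {"x":3.98,"y":-5.92,"z":1.5,"rz":-8.32,"gripper":0},
    {"x":3.98,"y":-5.92,"z":0,"rz":-8.32,"gripper":0},
  ],
  squeeze=40,
)

```text
invalid input at $.moves[0]: expected keys rx, ry, rz, x, y, z, gripper
```

Call:
apply_moves(
  moves=[
    {"x":0},
    {"x":0},
    {"x":0},
  ],
)

```text
invalid input at $.moves[0]: expected keys rx, ry, rz, x, y, z, gripper
```

Run:
```python
from h import *
o=arm.get_obs(); print(o)
c=cam("wrist"); im=camera("wrist"); cv2.imwrite("pics/w1.png",im[:,:,::-1])
for p in [(.427,.3277,.07),(.5585,.3502,.052),(.5533,.1978,.052)]: print(proj(c,p))
```

```text
{'time_s': 0.15, 'joint_positions': array([-1.15063875,  0.33274784, -0.06470227,  1.46071657,  0.02162684,
        1.34985934, -0.08852401]), 'dq': array([ 3.58301751e-04, -2.61803963e-03, -5.39802720e-05, -4.04740340e-03,
       -2.20021214e-04,  1.20450061e-04, -5.73568500e-04]), 'tau': array([ 8.86088746e-04, -6.25830245e+01,  4.91565932e-02, -3.91850495e+01,
        1.61711918e-02,  7.54943438e-03, -5.20949368e-05]), 'tool_pos': array([0.26766527, 0.56449862, 0.2301007 ]), 'eef_rot': array([-8.09682598e-05,  2.19574808e-01,  9.75595529e-01, -5.11076934e-04]), 'wrist_force': array([0.50205799, 0.32988665, 0.30595582]), 'torque': array([-0.02100529, -0.01912809,  0.03971055]), 'gripper_width': 0.08538052604166971}
[155.62591171 337.49625737]
[214.26507614 380.32586495]
[134.76563247 404.81846959]
```

View pics/w1.png

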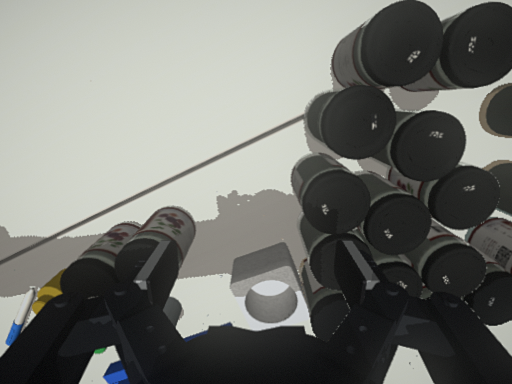

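All seven keys are required in every row, so I'll resend them in full.

Call:
apply_moves(
  moves=[
    {"x":0,"y":0,"z":1,"rx":0,"ry":0,"rz":0,"gripper":1},
    {"x":0,"y":0,"z":1.5,"rx":0,"ry":0,"rz":-1,"gripper":0},
    {"x":3.98,"y":-5.92,"z":1.5,"rx":0,"ry":0,"rz":-8.32,"gripper":0},
    {"x":3.98,"y":-5.92,"z":1.5,"rx":0,"ry":0,"rz":-8.32,"gripper":0},
    {"x":3.98,"y":-5.92,"z":1.5,"rx":0,"ry":0,"rz":-8.32,"gripper":0},
    {"x":3.98,"y":-5.92,"z":1.5,"rx":0,"ry":0,"rz":-8.32,"gripper":0},
    {"x":3.98,"y":-5.92,"z":1.5,"rx":0,"ry":0,"rz":-8.32,"gripper":0},
    {"x":3.98,"y":-5.92,"z":1.5,"rx":0,"ry":0,"rz":-8.32,"gripper":0},
    {"x":3.98,"y":-5.92,"z":1.5,"rx":0,"ry":0,"rz":-8.32,"gripper":0},
    {"x":3.98,"y":-5.92,"z":0,"rx":0,"ry":0,"rz":-8.32,"gripper":0},
  ],
  squeeze=40,
)

```text
time_s: 1.2
tool_pos: [0.4304, 0.3288, 0.246]
eef_rot: [-0.0, 0.721, 0.692, 0.006]
wrist_force: [0.6, 1.5, -0.2]
gripper_width: 0.0429
```

Call:
apply_moves(
  moves=[
    {"x":0,"y":0,"z":0,"rx":0,"ry":0,"rz":0,"gripper":0},
    {"x":0,"y":0,"z":0,"rx":0,"ry":0,"rz":0,"gripper":0},
    {"x":0,"y":0,"z":0,"rx":0,"ry":0,"rz":0,"gripper":0},
    {"x":0,"y":0,"z":0,"rx":0,"ry":0,"rz":0,"gripper":0},
  ],
)

```text
time_s: 1.6
tool_pos: [0.4276, 0.3287, 0.2427]
eef_rot: [0.0, 0.719, 0.695, 0.001]
wrist_force: [0.3, 0.0, 0.5]
gripper_width: 0.0428
```

Run:
```python
from h import *
o=arm.get_obs(); print(o)
c=cam("wrist"); im=camera("wrist"); cv2.imwrite("pics/w2.png",im[:,:,::-1])
for p in [(.427,.3277,.07),(.5585,.3502,.052),(.5533,.1978,.052)]: print(proj(c,p))
```

```text
{'time_s': 1.6, 'joint_positions': array([-0.92557079,  0.1300683 ,  0.20402848,  1.68510776, -0.027202  ,
        1.32644932, -0.7498559 ]), 'dq': array([-0.00041069,  0.00123135,  0.00154032,  0.00871988, -0.00127654,
       -0.00668388, -0.00052244]), 'tau': array([ 1.76389043e-03, -4.65099299e+01,  1.37386724e+00, -3.87731910e+01,
        1.70754717e-02,  2.58045341e-02,  5.09059173e-03]), 'tool_pos': array([0.42757621, 0.32870297, 0.24265808]), 'eef_rot': array([6.49917326e-06, 7.18727921e-01, 6.95290098e-01, 1.36193387e-03]), 'wrist_force': array([0.31607621, 0.02414019, 0.51374205]), 'torque': array([-0.03610477, -0.0378502 , -0.02534604]), 'gripper_width': 0.04280987681020073}
[254.40947564 171.06633337]
[360.12766735 146.41315205]
[347.33971119 254.80008817]
```

View pics/w2.png

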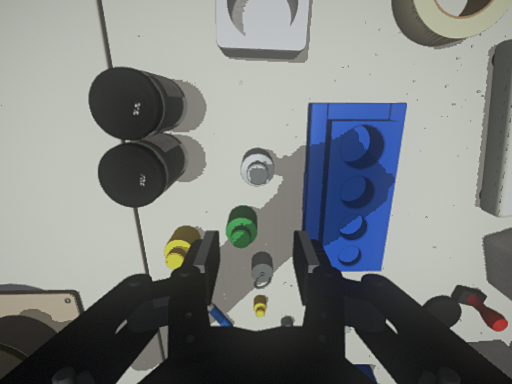

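Run:
```python
import cv2
t=cv2.imread("pics/w2.png")
a=cv2.resize(t[145:200,225:290],None,fx=6,fy=6,interpolation=cv2.INTER_CUBIC)
b=cv2.resize(t[110:275,325:395],None,fx=4,fy=4,interpolation=cv2.INTER_CUBIC)
cv2.imwrite("pics/a.png",a);cv2.imwrite("pics/b.png",b)
```

```text
(no output)
```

View pics/a.png

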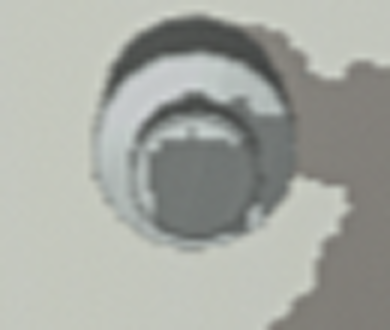

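View pics/b.png

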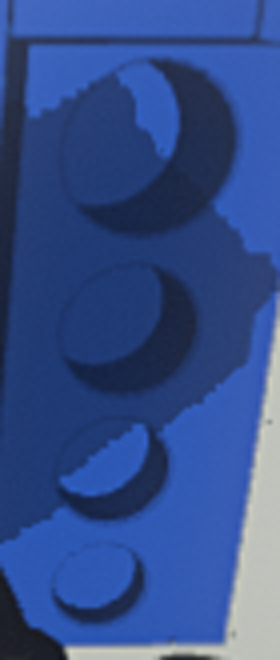

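Wrist and top views agree within about 2–3 mm: the 500's knob is at about (257,174) and pocket 1 at (362,146). I'll use the averages and descend.

Call:
apply_moves(
  moves=[
    {"x":0.02,"y":-0.055,"z":-1,"rx":0,"ry":0,"rz":0,"gripper":0},
    {"x":0.02,"y":-0.055,"z":-2,"rx":0,"ry":0,"rz":0,"gripper":0},
    {"x":0.02,"y":-0.055,"z":-3,"rx":0,"ry":0,"rz":0,"gripper":0},
    {"x":0.02,"y":-0.055,"z":-3.5,"rx":0,"ry":0,"rz":0,"gripper":0},
    {"x":0.02,"y":-0.055,"z":-3.9,"rx":0,"ry":0,"rz":0,"gripper":0},
    {"x":0.02,"y":-0.055,"z":-4.1,"rx":0,"ry":0,"rz":0,"gripper":0},
    {"x":0.02,"y":-0.055,"z":-4.1,"rx":0,"ry":0,"rz":0,"gripper":0},
    {"x":0.02,"y":-0.055,"z":-4.1,"rx":0,"ry":0,"rz":0,"gripper":0},
    {"x":0.02,"y":-0.055,"z":-4.1,"rx":0,"ry":0,"rz":0,"gripper":0},
  ],
)

```text
time_s: 2.55
tool_pos: [0.4284, 0.3263, 0.0779]
eef_rot: [-0.0, 0.719, 0.695, 0.001]
wrist_force: [-0.0, 0.1, -0.7]
gripper_width: 0.0426
```

Run:
```python
from h import *
im=camera("wrist"); cv2.imwrite("pics/w3.png",im[:,:,::-1])
im=camera("scene"); cv2.imwrite("pics/s3.png",cv2.resize(im[130:330,50:300,::-1],None,fx=3,fy=3))
```

```text
(no output)
```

View pics/w3.png

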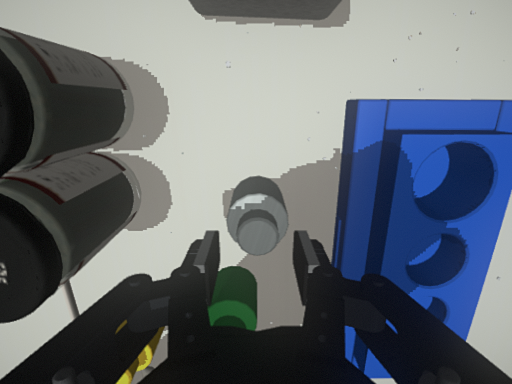

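View pics/s3.png

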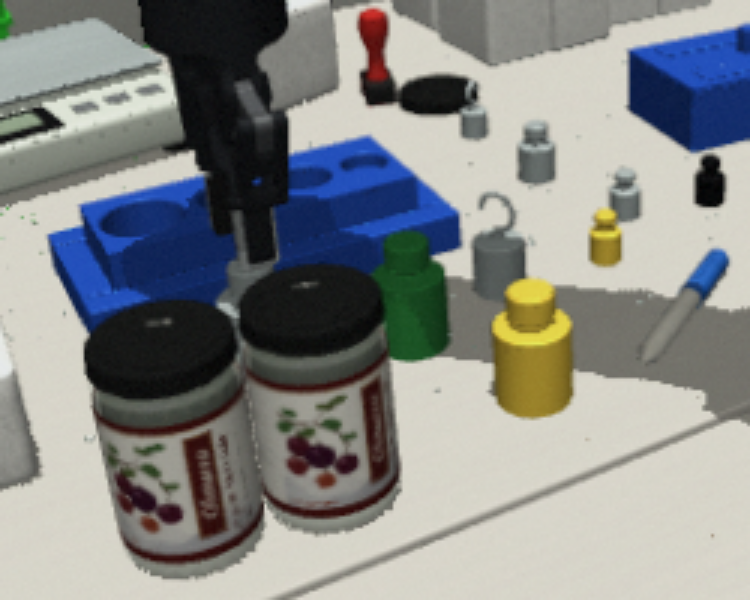

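Run:
```python
from h import *
c=cam("wrist"); print(proj(c,(.4285,.3265,.07)),onz(c,(259.5,235),.07))
```

```text
[254.89380204 232.9405281 ] [0.43131036 0.32498295 0.07      ]
```

Call:
apply_moves(
  moves=[
    {"x":0.06,"y":-0.03,"z":-0.05,"rx":0,"ry":0,"rz":0,"gripper":0},
    {"x":0.06,"y":-0.03,"z":-0.05,"rx":0,"ry":0,"rz":0,"gripper":-0.3},
    {"x":0.06,"y":-0.03,"z":-0.05,"rx":0,"ry":0,"rz":0,"gripper":-0.5},
    {"x":0.06,"y":-0.03,"z":-0.05,"rx":0,"ry":0,"rz":0,"gripper":-0.8},
    {"x":0.06,"y":-0.03,"z":-0.05,"rx":0,"ry":0,"rz":0,"gripper":-0.8},
    {"x":0.06,"y":-0.03,"z":-0.05,"rx":0,"ry":0,"rz":0,"gripper":-0.8},
  ],
)

```text
time_s: 3.25
tool_pos: [0.4302, 0.3246, 0.0748]
eef_rot: [0.0, 0.719, 0.695, 0.0]
wrist_force: [-0.6, 0.6, 0.3]
gripper_width: 0.0082
```

Run:
```python
from h import *
im=camera("wrist"); cv2.imwrite("pics/w4.png",im[:,:,::-1])
```

```text
(no output)
```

View pics/w4.png

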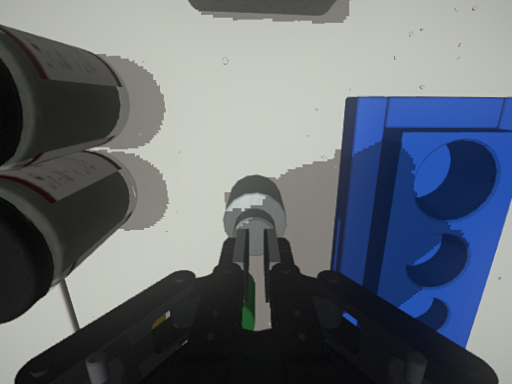

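Run:
```python
from h import *
c=cam("wrist");o=arm.get_obs()["tool_pos"]; print(o)
for dy in (.011,0,-.011):
  for dz in (.0,-.006,-.025): print(dy,dz,proj(c,o+[0,dy,dz]).round(1))
im=cv2.imread("pics/w4.png"); cv2.imwrite("pics/w4c.png",cv2.resize(im[160:340,170:340],None,fx=4,fy=4,interpolation=cv2.INTER_CUBIC)[:600])
t=camera("top")
cv2.imwrite("pics/t4.png",cv2.resize(t[170:270,90:210,::-1],None,fx=5,fy=5,interpolation=cv2.INTER_CUBIC))
```

```text
[0.43016248 0.324586   0.07475307]
0.011 0.0 [253.7 222.5]
0.011 -0.006 [253.8 218.3]
0.011 -0.025 [254.  206.7]
0 0.0 [254.4 239.4]
0 -0.006 [254.5 234.7]
0 -0.025 [254.6 221.8]
-0.011 0.0 [255.1 255.7]
-0.011 -0.006 [255.1 250.5]
-0.011 -0.025 [255.2 236.3]
```

View pics/w4c.png

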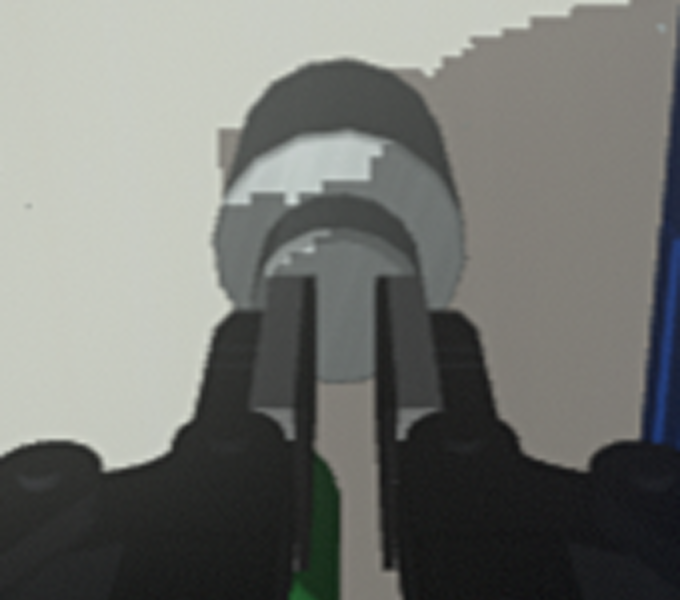

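View pics/t4.png

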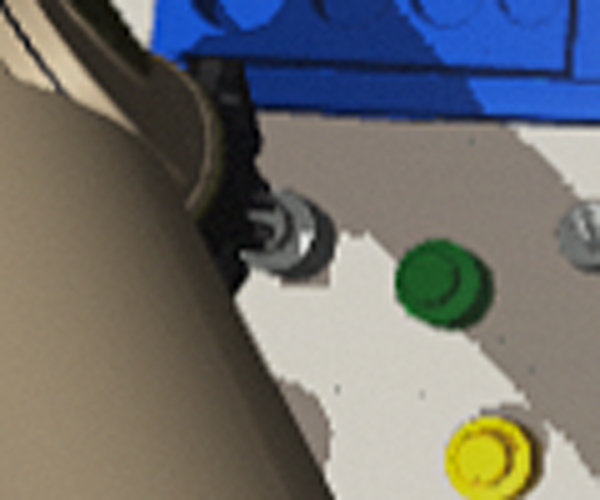

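Run:
```python
from h import *
c=cam("top");o=arm.get_obs()["tool_pos"]
for dy in (.011,-.011,-.026):
  for dz in (.03,.01,-.025):
    p=proj(c,o+[0,dy,dz]); print(dy,dz,p.round(1),((p-[90,170])*5).round())
t=camera("top");cv2.imwrite("pics/t5.png",cv2.resize(t[200:235,130:175,::-1],None,fx=14,fy=14,interpolation=cv2.INTER_CUBIC))
print(proj(c,(.431,.325,.07)),proj(c,(.431,.325,.048)))
s=camera("scene");cv2.imwrite("pics/s5.png",cv2.resize(s[180:260,90:190,::-1],None,fx=7,fy=7,interpolation=cv2.INTER_CUBIC))
```

```text
0.011 0.03 [133.4 211.5] [217. 208.]
0.011 0.01 [135.8 212.7] [229. 213.]
0.011 -0.025 [139.9 214.6] [250. 223.]
-0.011 0.03 [142.3 211.7] [262. 209.]
-0.011 0.01 [144.6 212.9] [273. 214.]
-0.011 -0.025 [148.4 214.8] [292. 224.]
-0.026 0.03 [148.4 211.8] [292. 209.]
-0.026 0.01 [150.6 213. ] [303. 215.]
-0.026 -0.025 [154.2 214.9] [321. 224.]
[141.77165944 213.24679648] [144.21565233 214.4332405 ]
```

View pics/t5.png

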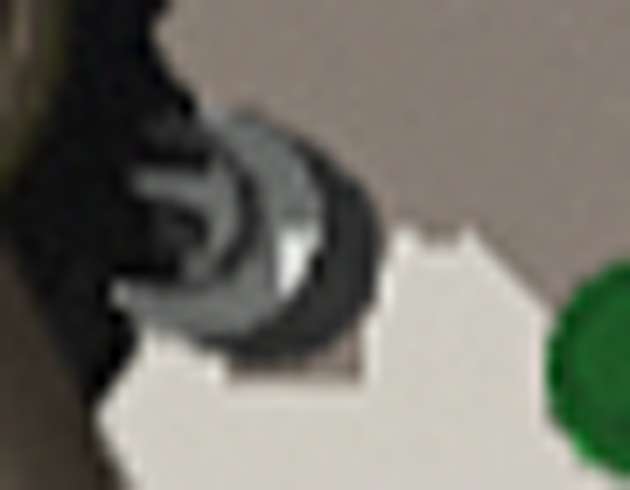

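View pics/s5.png

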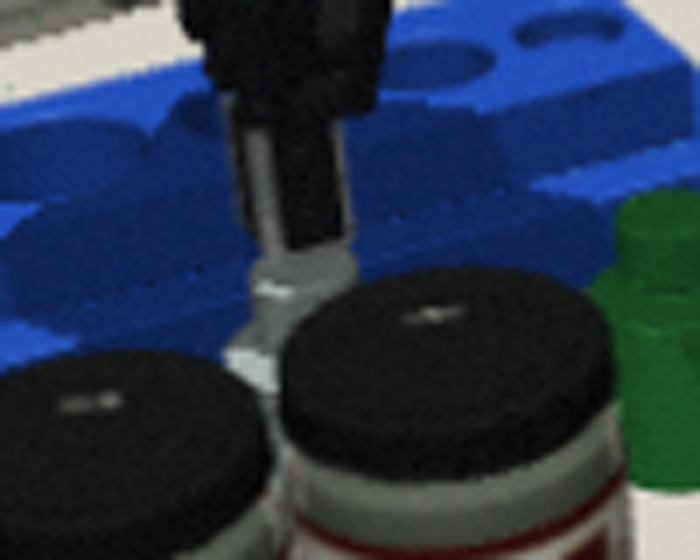

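Run:
```python
from h import *
c=cam("scene");o=arm.get_obs()["tool_pos"]
for z in (.04,.05,.06,.07,.08,.09):
    print(z,[ ((proj(c,[o[0]+dx,o[1]+dy,z])-[90,180])*7).round() .tolist() for dx,dy in ((-.01,.011),(-.01,-.011),(.0,0))])
print(((proj(c,(.4305,.3265,.07))-[90,180])*7),((proj(c,(.4305,.3265,.048))-[90,180])*7))
```

```text
0.04 [[290.0, 393.0], [375.0, 367.0], [318.0, 363.0]]
0.05 [[285.0, 357.0], [371.0, 332.0], [313.0, 327.0]]
0.06 [[280.0, 321.0], [366.0, 296.0], [309.0, 292.0]]
0.07 [[275.0, 285.0], [361.0, 260.0], [304.0, 256.0]]
0.08 [[270.0, 248.0], [357.0, 224.0], [299.0, 219.0]]
0.09 [[264.0, 211.0], [352.0, 187.0], [294.0, 183.0]]
[295.4984564  257.50798214] [306.49803661 336.18956528]
```

The scene view shows the fingertips at about z=0.078 with the TCP at 0.075, so the pads closed just above the knob. The weight hasn't moved. I'll reopen, go lower in steps and watch the force.

Call:
apply_moves(
  moves=[
    {"x":0,"y":0,"z":0,"rx":0,"ry":0,"rz":0,"gripper":0},
    {"x":0,"y":0,"z":0,"rx":0,"ry":0,"rz":0,"gripper":0},
    {"x":0,"y":0,"z":0,"rx":0,"ry":0,"rz":0,"gripper":0},
    {"x":0,"y":0,"z":-0.2,"rx":0,"ry":0,"rz":0,"gripper":0},
    {"x":0,"y":0,"z":-0.4,"rx":0,"ry":0,"rz":0,"gripper":0},
    {"x":0,"y":0,"z":-0.4,"rx":0,"ry":0,"rz":0,"gripper":0},
    {"x":0,"y":0,"z":-0.4,"rx":0,"ry":0,"rz":0,"gripper":0},
  ],
)

```text
time_s: 4.15
tool_pos: [0.43, 0.3243, 0.0582]
eef_rot: [0.0, 0.719, 0.695, -0.0]
wrist_force: [-0.1, -1.2, 0.8]
gripper_width: 0.0428
```

Run:
```python
from h import *
c=cam("scene");o=arm.get_obs()["tool_pos"]; print(o)
s=camera("scene");cv2.imwrite("pics/s6.png",cv2.resize(s[180:260,90:190,::-1],None,fx=7,fy=7,interpolation=cv2.INTER_CUBIC))
w=camera("wrist");cv2.imwrite("pics/w6.png",cv2.resize(w[140:340,130:380,::-1],None,fx=3,fy=3,interpolation=cv2.INTER_CUBIC))
for z in (.05,.06,.07,.08):
    print(z,[ ((proj(c,[o[0]+dx,o[1]+dy,z])-[90,180])*7).round() .tolist() for dx,dy in ((-.026,.011),(-.026,-.011))])
```

```text
[0.42996289 0.3242973  0.0582391 ]
0.05 [[310.0, 386.0], [397.0, 360.0]]
0.06 [[305.0, 350.0], [392.0, 324.0]]
0.07 [[300.0, 313.0], [387.0, 287.0]]
0.08 [[295.0, 276.0], [383.0, 250.0]]
```

View pics/s6.png

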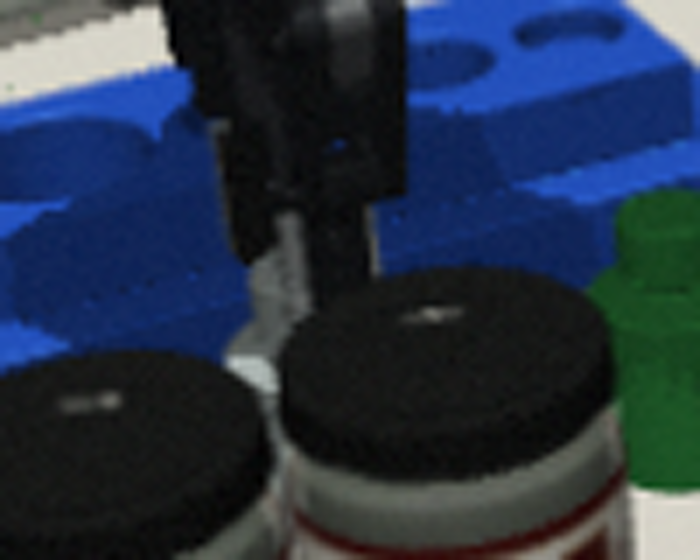

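View pics/w6.png

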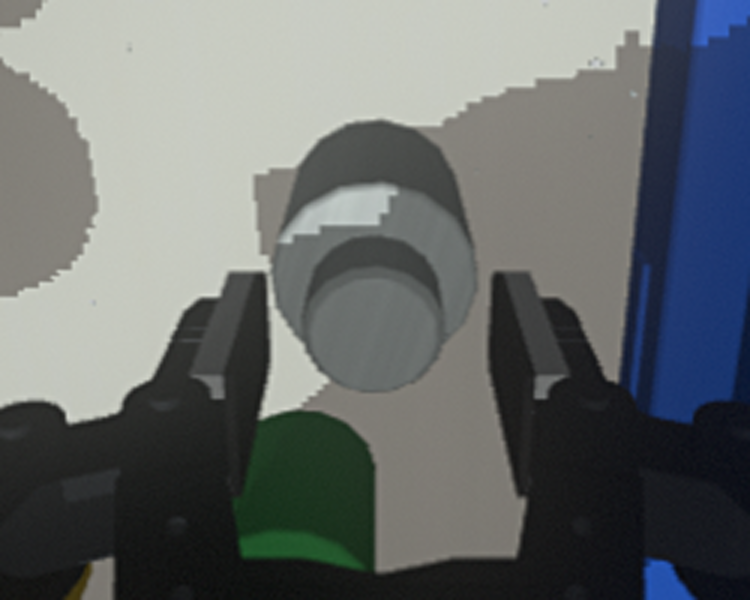

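Run:
```python
from h import *
c=cam("wrist"); print(onz(c,(130+373/3-.3,140+328/3-.3),.07))
```

```text
[0.43011896 0.3246995  0.07      ]
```

Call:
apply_moves(
  moves=[
    {"x":0,"y":0,"z":-0.15,"rx":0,"ry":0,"rz":0,"gripper":0},
    {"x":0,"y":0,"z":-0.3,"rx":0,"ry":0,"rz":0,"gripper":0},
    {"x":0,"y":0,"z":-0.3,"rx":0,"ry":0,"rz":0,"gripper":0},
    {"x":0,"y":0,"z":-0.3,"rx":0,"ry":0,"rz":0,"gripper":-0.3},
    {"x":0,"y":0,"z":-0.3,"rx":0,"ry":0,"rz":0,"gripper":-0.6},
    {"x":0,"y":0,"z":-0.3,"rx":0,"ry":0,"rz":0,"gripper":-0.6},
    {"x":0,"y":0,"z":-0.3,"rx":0,"ry":0,"rz":0,"gripper":-0.6},
    {"x":0,"y":0,"z":-0.3,"rx":0,"ry":0,"rz":0,"gripper":-0.6},
  ],
)

```text
time_s: 5.05
tool_pos: [0.4296, 0.3251, 0.0479]
eef_rot: [-0.001, 0.719, 0.695, -0.0]
wrist_force: [-6.6, -2.3, 14.6]
gripper_width: 0.0257
```

Call:
apply_moves(
  moves=[
    {"x":0,"y":0,"z":0.3,"rx":0,"ry":0,"rz":0,"gripper":-0.6},
    {"x":0,"y":0,"z":1,"rx":0,"ry":0,"rz":0,"gripper":-0.6},
    {"x":0,"y":0,"z":2,"rx":0,"ry":0,"rz":0,"gripper":-0.6},
    {"x":0,"y":0,"z":2.5,"rx":0,"ry":0,"rz":0,"gripper":-0.6},
    {"x":1,"y":0.2,"z":2.5,"rx":0,"ry":0,"rz":0,"gripper":-0.6},
    {"x":2,"y":0.4,"z":2.5,"rx":0,"ry":0,"rz":0,"gripper":-0.6},
    {"x":2.8,"y":0.6,"z":2.5,"rx":0,"ry":0,"rz":0,"gripper":-0.6},
    {"x":3.26,"y":0.62,"z":2.5,"rx":0,"ry":0,"rz":0,"gripper":-0.6},
    {"x":3.26,"y":0.62,"z":2.5,"rx":0,"ry":0,"rz":0,"gripper":-0.6},
    {"x":3.26,"y":0.62,"z":2.5,"rx":0,"ry":0,"rz":0,"gripper":-0.6},
  ],
)

```text
time_s: 6.05
tool_pos: [0.5602, 0.3488, 0.1461]
eef_rot: [-0.0, 0.719, 0.695, -0.001]
wrist_force: [-0.9, 0.0, -5.1]
gripper_width: 0.0251
```

Run:
```python
from h import *
print(arm.get_obs()["wrist_force"])
s=camera("scene");cv2.imwrite("pics/s7.png",cv2.resize(s[60:240,30:250,::-1],None,fx=3.3,fy=3.3,interpolation=cv2.INTER_CUBIC))
w=camera("wrist");cv2.imwrite("pics/w7.png",w[:,:,::-1])
c=cam("wrist");o=arm.get_obs()["tool_pos"];print(o,proj(c,(.5607,.350,.052)),proj(c,(.5563+.0022,.2915,.052)))
```

```text
[-0.93701423  0.03532369 -5.13236657]
[0.55953348 0.34945475 0.1465493 ] [256.27928392 189.5298994 ] [256.00616764 245.8081778 ]
```

View pics/s7.png

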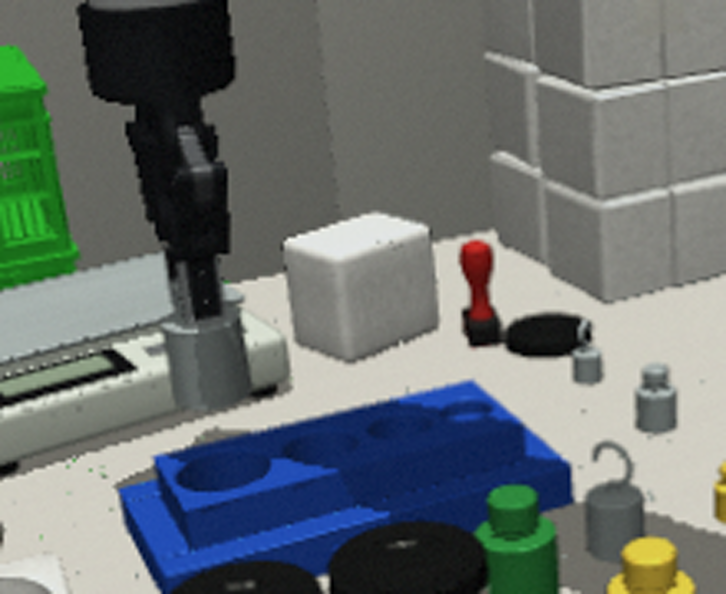

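View pics/w7.png

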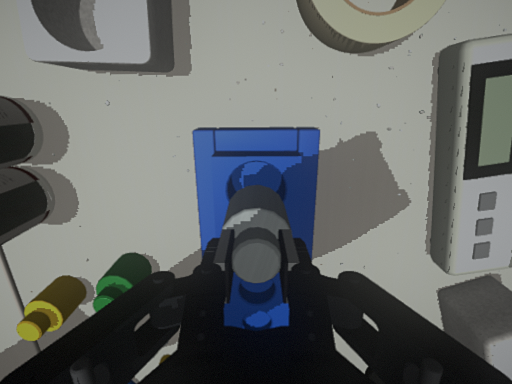

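Weight 500 is held upright (5.1 N). Pocket 1 appears centred at (256.5,189), where I predicted it. Lowering.

Call:
apply_moves(
  moves=[
    {"x":0.01,"y":0.01,"z":-0.6,"rx":0,"ry":0,"rz":0,"gripper":-0.6},
    {"x":0.01,"y":0.01,"z":-1.2,"rx":0,"ry":0,"rz":0,"gripper":-0.6},
    {"x":0.01,"y":0.01,"z":-1.6,"rx":0,"ry":0,"rz":0,"gripper":-0.6},
    {"x":0.01,"y":0.01,"z":-1.9,"rx":0,"ry":0,"rz":0,"gripper":-0.6},
    {"x":0.01,"y":0.01,"z":-2.1,"rx":0,"ry":0,"rz":0,"gripper":-0.6},
    {"x":0.01,"y":0.01,"z":-2.22,"rx":0,"ry":0,"rz":0,"gripper":-0.6},
    {"x":0.01,"y":0.01,"z":-2.22,"rx":0,"ry":0,"rz":0,"gripper":-0.6},
    {"x":0.01,"y":0.01,"z":-2.22,"rx":0,"ry":0,"rz":0,"gripper":-0.6},
  ],
)

```text
time_s: 6.95
tool_pos: [0.5614, 0.35, 0.0587]
eef_rot: [0.0, 0.719, 0.695, 0.001]
wrist_force: [0.2, -0.5, -4.6]
gripper_width: 0.025
```

Run:
```python
from h import *
print(arm.get_obs()["wrist_force"])
s=camera("scene");cv2.imwrite("pics/s8.png",cv2.resize(s[100:240,30:250,::-1],None,fx=3.3,fy=3.3,interpolation=cv2.INTER_CUBIC))
```

```text
[ 0.1911897  -0.48712422 -4.57998142]
```

View pics/s8.png

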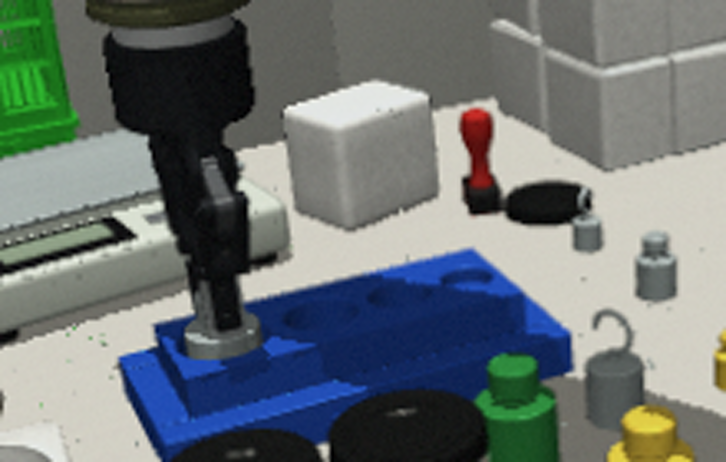

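Call:
apply_moves(
  moves=[
    {"x":0,"y":0,"z":-0.05,"rx":0,"ry":0,"rz":0,"gripper":-0.6},
    {"x":0,"y":0,"z":-0.09,"rx":0,"ry":0,"rz":0,"gripper":-0.6},
    {"x":0,"y":0,"z":-0.09,"rx":0,"ry":0,"rz":0,"gripper":-0.6},
  ],
)

```text
time_s: 7.3
tool_pos: [0.5609, 0.3497, 0.0542]
eef_rot: [0.0, 0.719, 0.695, -0.0]
wrist_force: [-0.9, 0.0, -5.7]
gripper_width: 0.0251
```

Call:
apply_moves(
  moves=[
    {"x":0,"y":0,"z":-0.05,"rx":0,"ry":0,"rz":0,"gripper":-0.6},
    {"x":0,"y":0,"z":-0.05,"rx":0,"ry":0,"rz":0,"gripper":-0.6},
  ],
)

```text
time_s: 7.5
tool_pos: [0.5612, 0.3498, 0.0541]
eef_rot: [-0.0, 0.719, 0.695, 0.0]
wrist_force: [-5.6, -2.6, 9.6]
gripper_width: 0.0252
```

Contact with the floor (+9.6 N). Releasing and rising.

Call:
apply_moves(
  moves=[
    {"x":0,"y":0,"z":0,"rx":0,"ry":0,"rz":0,"gripper":-0.1},
    {"x":0,"y":0,"z":0,"rx":0,"ry":0,"rz":0,"gripper":0},
    {"x":0,"y":0,"z":0.05,"rx":0,"ry":0,"rz":0,"gripper":0},
    {"x":0,"y":0,"z":0.4,"rx":0,"ry":0,"rz":0,"gripper":0},
    {"x":0,"y":0,"z":1.2,"rx":0,"ry":0,"rz":0,"gripper":0},
    {"x":0,"y":0,"z":2,"rx":0,"ry":0,"rz":0,"gripper":0},
    {"x":0,"y":0,"z":2.5,"rx":0,"ry":0,"rz":0,"gripper":0},
    {"x":0,"y":0,"z":2.5,"rx":0,"ry":0,"rz":0,"gripper":0},
  ],
)

```text
time_s: 8.3
tool_pos: [0.5628, 0.3507, 0.1573]
eef_rot: [0.0, 0.719, 0.695, 0.003]
wrist_force: [0.9, 0.7, -0.8]
gripper_width: 0.0427
```

Run:
```python
from h import *
s=camera("wrist");cv2.imwrite("pics/w9.png",s[:,:,::-1])
```

```text
(no output)
```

View pics/w9.png

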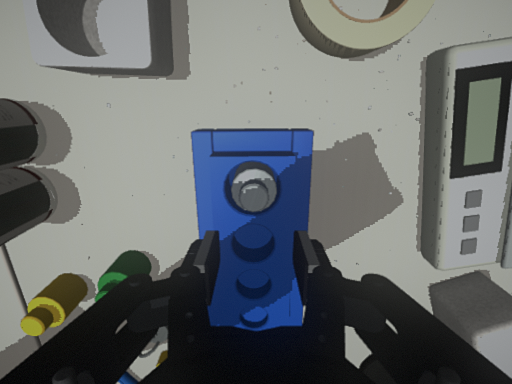

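Call:
apply_moves(
  moves=[
    {"x":0,"y":0,"z":1,"rx":0,"ry":0,"rz":0,"gripper":0},
    {"x":-1.5,"y":-6,"z":2,"rx":0,"ry":0,"rz":0,"gripper":0},
    {"x":-1.5,"y":-6,"z":2,"rx":0,"ry":0,"rz":0,"gripper":0},
    {"x":-1.5,"y":-6,"z":2,"rx":0,"ry":0,"rz":0,"gripper":0},
    {"x":-1.5,"y":-6,"z":2,"rx":0,"ry":0,"rz":0,"gripper":0},
    {"x":-1.5,"y":-6,"z":2,"rx":0,"ry":0,"rz":0,"gripper":0},
    {"x":-3.28,"y":-9,"z":2,"rx":0,"ry":0,"rz":0,"gripper":0},
    {"x":-3.28,"y":-9,"z":2,"rx":0,"ry":0,"rz":0,"gripper":0},
    {"x":-3.28,"y":-9,"z":2,"rx":0,"ry":0,"rz":0,"gripper":0},
    {"x":-3.28,"y":-9,"z":2,"rx":0,"ry":0,"rz":0,"gripper":0},
  ],
)

```text
time_s: 9.35
tool_pos: [0.4276, -0.0148, 0.2322]
eef_rot: [-0.0, 0.721, 0.693, 0.0]
wrist_force: [1.0, 0.7, 0.1]
gripper_width: 0.0426
```

Call:
apply_moves(
  moves=[
    {"x":0,"y":-4.7,"z":0,"rx":0,"ry":0,"rz":0,"gripper":0},
    {"x":0,"y":-4.7,"z":0,"rx":0,"ry":0,"rz":0,"gripper":0},
    {"x":0,"y":-4.7,"z":0,"rx":0,"ry":0,"rz":0,"gripper":0},
    {"x":0,"y":-4.7,"z":0,"rx":0,"ry":0,"rz":0,"gripper":0},
    {"x":0,"y":-4.7,"z":0,"rx":0,"ry":0,"rz":0,"gripper":0},
    {"x":0,"y":-4.7,"z":0,"rx":0,"ry":0,"rz":0,"gripper":0},
  ],
)

```text
time_s: 9.95
tool_pos: [0.4296, -0.1984, 0.2319]
eef_rot: [-0.0, 0.719, 0.695, -0.0]
wrist_force: [-0.3, 0.9, 0.1]
gripper_width: 0.0426
```

Run:
```python
from h import *
s=camera("wrist");cv2.imwrite("pics/w10.png",s[:,:,::-1])
c=cam("wrist");print(arm.get_obs()["tool_pos"],arm.get_obs()["eef_rot"],proj(c,(.4315,-.198,.054)))
```

```text
[ 0.42983493 -0.197355    0.23189118] [-4.12040100e-04  7.18678511e-01  6.95342341e-01 -2.39695651e-04] [256.67208195 169.43606657]
```

View pics/w10.png

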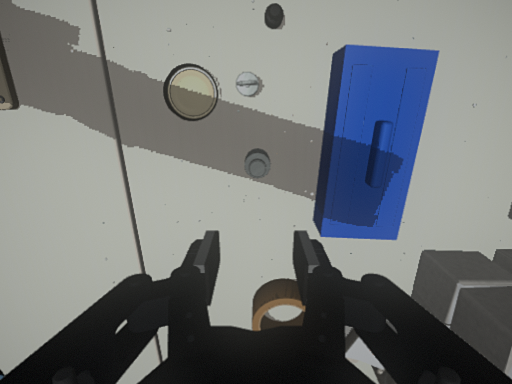

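```bash
cat > crop.py <<'E'
import sys,cv2
f,o,u,v,r=sys.argv[1:6]; u,v,r=int(u),int(v),int(r)
im=cv2.imread(f)[v-r:v+r,u-r:u+r]; k=560//(2*r); im=cv2.resize(im,None,fx=k,fy=k,interpolation=cv2.INTER_CUBIC)
for i in range(0,2*r,10):
    cv2.line(im,(i*k+k//2,0),(i*k+k//2,6),(0,0,255),1);cv2.putText(im,str(u-r+i),(i*k,18),0,.4,(0,0,255))
    cv2.line(im,(0,i*k+k//2),(6,i*k+k//2),(0,0,255),1);cv2.putText(im,str(v-r+i),(8,i*k+k//2+4),0,.4,(0,0,255))
cv2.imwrite(o,im);print("scale",k)
E
python3 crop.py pics/w10.png pics/w10c.png 257 165 20
```

```text
scale 14
```

View pics/w10c.png

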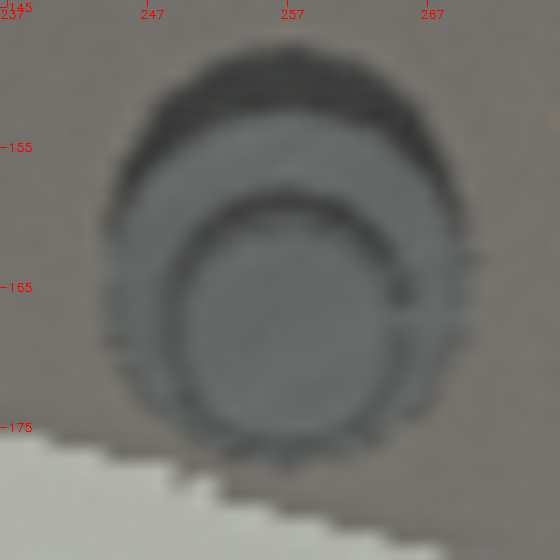

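Weight 200's knob is at (257,168), which puts it at x=0.4317, y=-0.1967. Descending.

Call:
apply_moves(
  moves=[
    {"x":0.04,"y":0.02,"z":-1.2,"rx":0,"ry":0,"rz":0,"gripper":0},
    {"x":0.04,"y":0.02,"z":-2.4,"rx":0,"ry":0,"rz":0,"gripper":0},
    {"x":0.04,"y":0.02,"z":-3.4,"rx":0,"ry":0,"rz":0,"gripper":0},
    {"x":0.04,"y":0.02,"z":-4,"rx":0,"ry":0,"rz":0,"gripper":0},
    {"x":0.04,"y":0.02,"z":-4.4,"rx":0,"ry":0,"rz":0,"gripper":0},
    {"x":0.04,"y":0.02,"z":-4.7,"rx":0,"ry":0,"rz":0,"gripper":0},
    {"x":0.04,"y":0.02,"z":-4.76,"rx":0,"ry":0,"rz":0,"gripper":0},
    {"x":0.04,"y":0.02,"z":-4.76,"rx":0,"ry":0,"rz":0,"gripper":0},
    {"x":0.04,"y":0.02,"z":-4.76,"rx":0,"ry":0,"rz":0,"gripper":0},
  ],
)

```text
time_s: 10.9
tool_pos: [0.4321, -0.1973, 0.0427]
eef_rot: [0.0, 0.719, 0.695, 0.001]
wrist_force: [0.2, 0.8, 0.3]
gripper_width: 0.0425
```

Run:
```python
from h import *
s=camera("wrist");cv2.imwrite("pics/w11.png",s[:,:,::-1])
c=cam("wrist");print(arm.get_obs()["tool_pos"],arm.get_obs()["wrist_force"],proj(c,(.4317,-.1967,.054)))
```

```text
[ 0.43208941 -0.19741773  0.04276232] [0.42411855 0.67335349 0.3841831 ] [253.60178773 248.0712569 ]
```

View pics/w11.png

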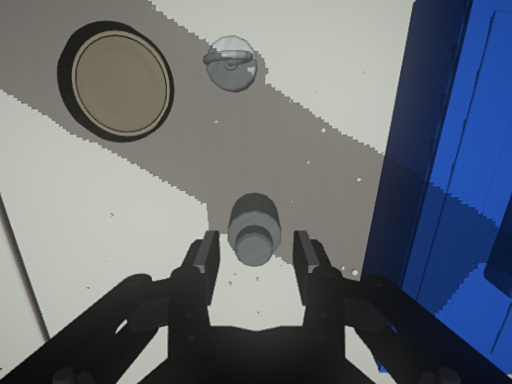

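Call:
apply_moves(
  moves=[
    {"x":0,"y":0.02,"z":-0.05,"rx":0,"ry":0,"rz":0,"gripper":0},
    {"x":0,"y":0.02,"z":-0.05,"rx":0,"ry":0,"rz":0,"gripper":-0.3},
    {"x":0,"y":0.02,"z":-0.05,"rx":0,"ry":0,"rz":0,"gripper":-0.6},
    {"x":0,"y":0.02,"z":-0.05,"rx":0,"ry":0,"rz":0,"gripper":-0.75},
    {"x":0,"y":0.02,"z":-0.05,"rx":0,"ry":0,"rz":0,"gripper":-0.75},
    {"x":0,"y":0.02,"z":-0.05,"rx":0,"ry":0,"rz":0,"gripper":-0.75},
  ],
)

```text
time_s: 11.55
tool_pos: [0.4315, -0.1967, 0.0403]
eef_rot: [0.0, 0.719, 0.695, 0.0]
wrist_force: [-2.4, 1.2, 5.6]
gripper_width: 0.0198
```

Call:
apply_moves(
  moves=[
    {"x":0,"y":0,"z":0.4,"rx":0,"ry":0,"rz":0,"gripper":-0.75},
    {"x":0,"y":0,"z":1.4,"rx":0,"ry":0,"rz":0,"gripper":-0.75},
    {"x":0,"y":0,"z":2.4,"rx":0,"ry":0,"rz":0,"gripper":-0.75},
    {"x":0,"y":0.5,"z":3,"rx":0,"ry":0,"rz":0,"gripper":-0.75},
    {"x":0.3,"y":1.5,"z":3,"rx":0,"ry":0,"rz":0,"gripper":-0.75},
    {"x":0.6,"y":2.6,"z":3,"rx":0,"ry":0,"rz":0,"gripper":-0.75},
    {"x":0.9,"y":3.7,"z":3,"rx":0,"ry":0,"rz":0,"gripper":-0.75},
    {"x":1.2,"y":4.8,"z":3,"rx":0,"ry":0,"rz":0,"gripper":-0.75},
    {"x":1.5,"y":5.9,"z":3,"rx":0,"ry":0,"rz":0,"gripper":-0.75},
    {"x":1.7,"y":6.9,"z":3,"rx":0,"ry":0,"rz":0,"gripper":-0.75},
  ],
)

```text
time_s: 12.55
tool_pos: [0.4995, 0.0816, 0.1596]
eef_rot: [-0.0, 0.719, 0.695, -0.0]
wrist_force: [-0.1, 0.1, -1.1]
gripper_width: 0.0199
```

Call:
apply_moves(
  moves=[
    {"x":0.3,"y":1.1,"z":0,"rx":0,"ry":0,"rz":0,"gripper":-0.75},
    {"x":0.6,"y":2.2,"z":0,"rx":0,"ry":0,"rz":0,"gripper":-0.75},
    {"x":0.9,"y":3.3,"z":0,"rx":0,"ry":0,"rz":0,"gripper":-0.75},
    {"x":1.2,"y":4.3,"z":0,"rx":0,"ry":0,"rz":0,"gripper":-0.75},
    {"x":1.4,"y":5,"z":0,"rx":0,"ry":0,"rz":0,"gripper":-0.75},
    {"x":1.47,"y":5.3,"z":0,"rx":0,"ry":0,"rz":0,"gripper":-0.75},
    {"x":1.47,"y":5.3,"z":0,"rx":0,"ry":0,"rz":0,"gripper":-0.75},
    {"x":1.47,"y":5.3,"z":0,"rx":0,"ry":0,"rz":0,"gripper":-0.75},
    {"x":1.47,"y":5.3,"z":0,"rx":0,"ry":0,"rz":0,"gripper":-0.75},
  ],
)

```text
time_s: 13.45
tool_pos: [0.5584, 0.2892, 0.1601]
eef_rot: [0.0, 0.72, 0.694, -0.0]
wrist_force: [-0.5, -0.7, -1.8]
gripper_width: 0.0195
```

Run:
```python
from h import *
s=camera("wrist");cv2.imwrite("pics/w12.png",s[:,:,::-1])
c=cam("wrist");print(arm.get_obs()["tool_pos"],arm.get_obs()["wrist_force"],proj(c,(.5585,.2915,.052)))
```

```text
[0.55842045 0.2894803  0.16020678] [-0.08690333 -0.56899732 -1.71673641] [254.94640723 183.78691732]
```

View pics/w12.png

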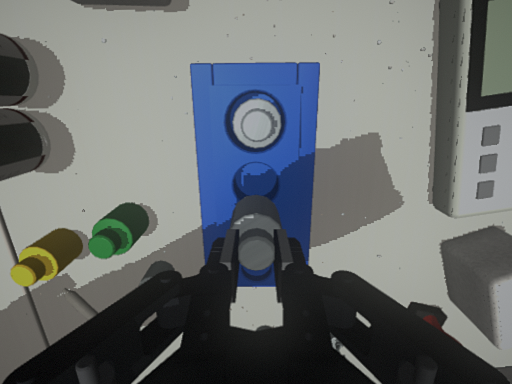

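Call:
apply_moves(
  moves=[
    {"x":0.01,"y":0.06,"z":-0.7,"rx":0,"ry":0,"rz":0,"gripper":-0.75},
    {"x":0.01,"y":0.06,"z":-1.3,"rx":0,"ry":0,"rz":0,"gripper":-0.75},
    {"x":0.01,"y":0.06,"z":-1.8,"rx":0,"ry":0,"rz":0,"gripper":-0.75},
    {"x":0.01,"y":0.06,"z":-2.1,"rx":0,"ry":0,"rz":0,"gripper":-0.75},
    {"x":0.01,"y":0.06,"z":-2.3,"rx":0,"ry":0,"rz":0,"gripper":-0.75},
    {"x":0.01,"y":0.06,"z":-2.4,"rx":0,"ry":0,"rz":0,"gripper":-0.75},
    {"x":0.01,"y":0.06,"z":-2.4,"rx":0,"ry":0,"rz":0,"gripper":-0.75},
    {"x":0.01,"y":0.06,"z":-2.4,"rx":0,"ry":0,"rz":0,"gripper":-0.75},
  ],
)

```text
time_s: 14.3
tool_pos: [0.5591, 0.294, 0.0648]
eef_rot: [0.0, 0.719, 0.695, 0.001]
wrist_force: [0.9, 0.5, -1.9]
gripper_width: 0.0197
```

Call:
apply_moves(
  moves=[
    {"x":0,"y":-0.04,"z":-0.03,"rx":0,"ry":0,"rz":0,"gripper":-0.75},
    {"x":0,"y":-0.04,"z":-0.07,"rx":0,"ry":0,"rz":0,"gripper":-0.75},
    {"x":0,"y":-0.04,"z":-0.07,"rx":0,"ry":0,"rz":0,"gripper":-0.75},
  ],
)

```text
time_s: 14.6
tool_pos: [0.5591, 0.2923, 0.0623]
eef_rot: [0.0, 0.719, 0.695, 0.001]
wrist_force: [-1.7, -1.3, 5.3]
gripper_width: 0.02
```

Call:
apply_moves(
  moves=[
    {"x":0,"y":0,"z":0,"rx":0,"ry":0,"rz":0,"gripper":-0.2},
    {"x":0,"y":0,"z":0,"rx":0,"ry":0,"rz":0,"gripper":0},
    {"x":0,"y":0,"z":0.05,"rx":0,"ry":0,"rz":0,"gripper":0},
    {"x":0,"y":0,"z":0.4,"rx":0,"ry":0,"rz":0,"gripper":0},
    {"x":0,"y":0,"z":1.2,"rx":0,"ry":0,"rz":0,"gripper":0},
    {"x":0,"y":0,"z":2.2,"rx":0,"ry":0,"rz":0,"gripper":0},
    {"x":0,"y":-1,"z":3,"rx":0,"ry":0,"rz":0,"gripper":0},
    {"x":0,"y":-2,"z":3.5,"rx":0,"ry":0,"rz":0,"gripper":0},
    {"x":0,"y":-3,"z":3.5,"rx":0,"ry":0,"rz":0,"gripper":0},
    {"x":0,"y":-4,"z":3.5,"rx":0,"ry":0,"rz":0,"gripper":0},
  ],
)

```text
time_s: 15.6
tool_pos: [0.559, 0.1306, 0.2033]
eef_rot: [0.0, 0.719, 0.695, 0.001]
wrist_force: [0.8, 0.9, -0.5]
gripper_width: 0.0424
```

Call:
apply_moves(
  moves=[
    {"x":0.08,"y":-1.2,"z":0,"rx":0,"ry":0,"rz":0,"gripper":0},
    {"x":0.08,"y":-1.86,"z":0,"rx":0,"ry":0,"rz":0,"gripper":0},
    {"x":0.08,"y":-1.86,"z":0,"rx":0,"ry":0,"rz":0,"gripper":0},
    {"x":0.08,"y":-1.86,"z":0,"rx":0,"ry":0,"rz":0,"gripper":0},
  ],
)

```text
time_s: 16.0
tool_pos: [0.562, 0.0576, 0.2021]
eef_rot: [0.0, 0.719, 0.695, 0.001]
wrist_force: [0.3, 0.9, -0.4]
gripper_width: 0.0426
```

Run:
```python
from h import *
s=camera("wrist");cv2.imwrite("pics/w13.png",s[:,:,::-1])
c=cam("wrist");print(arm.get_obs()["tool_pos"],proj(c,(.562,.058,.044)))
```

```text
[0.56187974 0.05872634 0.2018403 ] [255.13669918 173.78115961]
```

View pics/w13.png

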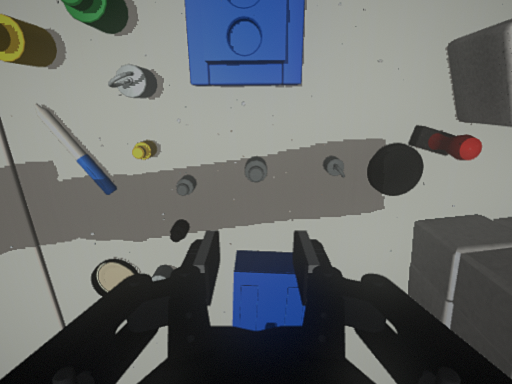

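```bash
python3 crop.py pics/w13.png pics/w13c.png 256 172 20; python3 crop.py pics/w13.png pics/w13d.png 185 185 14
```

```text
scale 14
scale 20
```

View pics/w13c.png

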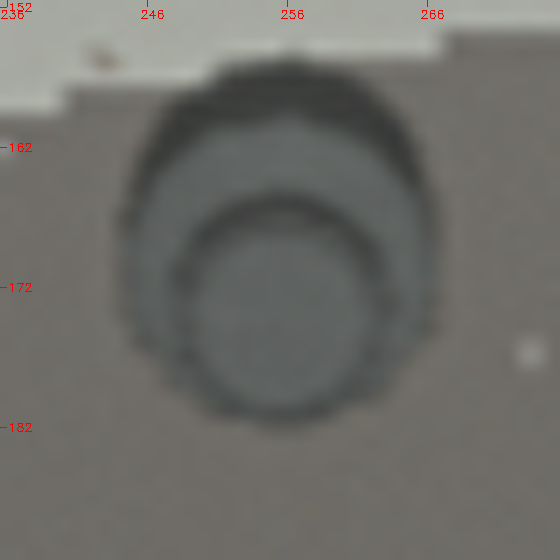

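View pics/w13d.png

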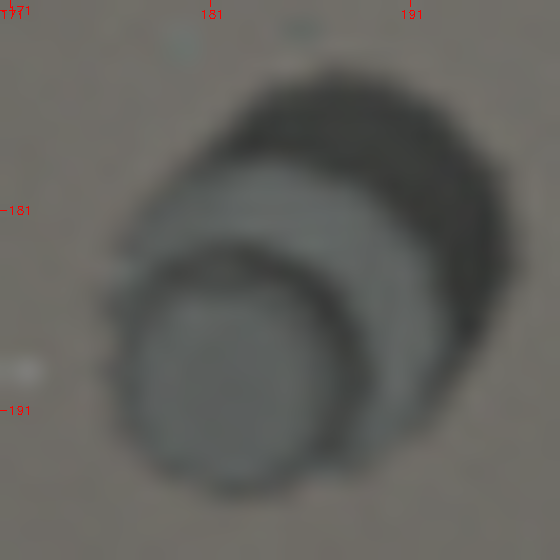

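Call:
apply_moves(
  moves=[
    {"x":0.01,"y":0,"z":-1.2,"rx":0,"ry":0,"rz":0,"gripper":0},
    {"x":0.01,"y":0,"z":-2.4,"rx":0,"ry":0,"rz":0,"gripper":0},
    {"x":0.01,"y":0,"z":-3.3,"rx":0,"ry":0,"rz":0,"gripper":0},
    {"x":0.01,"y":0,"z":-3.8,"rx":0,"ry":0,"rz":0,"gripper":0},
    {"x":0.01,"y":0,"z":-4.1,"rx":0,"ry":0,"rz":0,"gripper":0},
    {"x":0.01,"y":0,"z":-4.2,"rx":0,"ry":0,"rz":0,"gripper":0},
    {"x":0.01,"y":0,"z":-4.2,"rx":0,"ry":0,"rz":0,"gripper":0},
    {"x":0.01,"y":0,"z":-4.2,"rx":0,"ry":0,"rz":0,"gripper":0},
  ],
)

```text
time_s: 16.85
tool_pos: [0.5631, 0.0582, 0.0344]
eef_rot: [0.0, 0.719, 0.695, 0.001]
wrist_force: [0.0, -0.1, 0.1]
gripper_width: 0.0428
```

Run:
```python
from h import *
s=camera("wrist");cv2.imwrite("pics/w14.png",s[120:340,100:420,::-1])
c=cam("wrist");print(arm.get_obs()["tool_pos"],proj(c,(.5625,.058,.044))-[100,120])
```

```text
[0.56308281 0.0581102  0.0344231 ] [153.33479239 127.86440641]
```

View pics/w14.png

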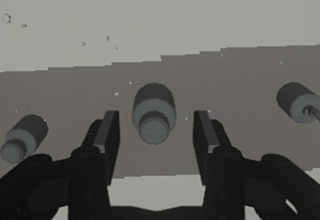

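Call:
apply_moves(
  moves=[
    {"x":0,"y":0,"z":-0.05,"rx":0,"ry":0,"rz":0,"gripper":-0.2},
    {"x":0,"y":0,"z":-0.05,"rx":0,"ry":0,"rz":0,"gripper":-0.5},
    {"x":0,"y":0,"z":-0.05,"rx":0,"ry":0,"rz":0,"gripper":-0.8},
    {"x":0,"y":0,"z":-0.05,"rx":0,"ry":0,"rz":0,"gripper":-0.8},
    {"x":0,"y":0,"z":-0.05,"rx":0,"ry":0,"rz":0,"gripper":-0.8},
  ],
)

```text
time_s: 17.4
tool_pos: [0.5624, 0.0578, 0.0315]
eef_rot: [0.0, 0.719, 0.695, 0.0]
wrist_force: [-1.9, 0.7, 5.6]
gripper_width: 0.0158
```

Call:
apply_moves(
  moves=[
    {"x":0,"y":0,"z":0.4,"rx":0,"ry":0,"rz":0,"gripper":-0.8},
    {"x":0,"y":0,"z":1.4,"rx":0,"ry":0,"rz":0,"gripper":-0.8},
    {"x":0,"y":0,"z":2.4,"rx":0,"ry":0,"rz":0,"gripper":-0.8},
    {"x":0,"y":0.8,"z":3,"rx":0,"ry":0,"rz":0,"gripper":-0.8},
    {"x":-0.14,"y":1.9,"z":3,"rx":0,"ry":0,"rz":0,"gripper":-0.8},
    {"x":-0.14,"y":3,"z":3,"rx":0,"ry":0,"rz":0,"gripper":-0.8},
    {"x":-0.14,"y":4,"z":3,"rx":0,"ry":0,"rz":0,"gripper":-0.8},
    {"x":-0.14,"y":4.59,"z":3,"rx":0,"ry":0,"rz":0,"gripper":-0.8},
    {"x":-0.14,"y":4.59,"z":3,"rx":0,"ry":0,"rz":0,"gripper":-0.8},
    {"x":-0.14,"y":4.59,"z":3,"rx":0,"ry":0,"rz":0,"gripper":-0.8},
  ],
)

```text
time_s: 18.4
tool_pos: [0.5563, 0.2411, 0.1506]
eef_rot: [0.0, 0.719, 0.695, -0.001]
wrist_force: [-0.7, -0.5, -0.1]
gripper_width: 0.0152
```

Run:
```python
from h import *
s=camera("wrist");cv2.imwrite("pics/w15.png",s[:,:,::-1])
c=cam("wrist");print(arm.get_obs()["tool_pos"],arm.get_obs()["wrist_force"],proj(c,(.557,.2415,.052)))
```

```text
[0.55668068 0.24008416 0.15079664] [ 0.04552867 -0.74322694 -0.8582007 ] [255.2475058  187.20021886]
```

View pics/w15.png

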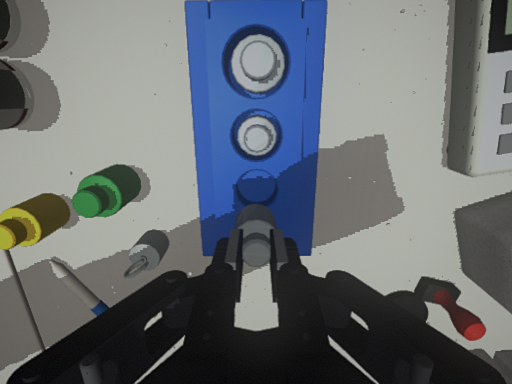

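Call:
apply_moves(
  moves=[
    {"x":0.02,"y":0.01,"z":-0.7,"rx":0,"ry":0,"rz":0,"gripper":-0.8},
    {"x":0.02,"y":0.01,"z":-1.3,"rx":0,"ry":0,"rz":0,"gripper":-0.8},
    {"x":0.02,"y":0.01,"z":-1.7,"rx":0,"ry":0,"rz":0,"gripper":-0.8},
    {"x":0.02,"y":0.01,"z":-1.9,"rx":0,"ry":0,"rz":0,"gripper":-0.8},
    {"x":0.02,"y":0.01,"z":-2.05,"rx":0,"ry":0,"rz":0,"gripper":-0.8},
    {"x":0.02,"y":0.01,"z":-2.11,"rx":0,"ry":0,"rz":0,"gripper":-0.8},
    {"x":0.02,"y":0.01,"z":-2.11,"rx":0,"ry":0,"rz":0,"gripper":-0.8},
    {"x":0.02,"y":0.01,"z":-2.11,"rx":0,"ry":0,"rz":0,"gripper":-0.8},
  ],
)

```text
time_s: 19.25
tool_pos: [0.5578, 0.2419, 0.0675]
eef_rot: [0.0, 0.719, 0.695, 0.001]
wrist_force: [-0.1, 0.1, -1.4]
gripper_width: 0.0154
```

Call:
apply_moves(
  moves=[
    {"x":0,"y":0,"z":-0.05,"rx":0,"ry":0,"rz":0,"gripper":-0.8},
    {"x":0,"y":0,"z":-0.09,"rx":0,"ry":0,"rz":0,"gripper":-0.8},
    {"x":0,"y":0,"z":-0.09,"rx":0,"ry":0,"rz":0,"gripper":-0.8},
  ],
)

```text
time_s: 19.55
tool_pos: [0.5576, 0.242, 0.0636]
eef_rot: [0.0, 0.719, 0.695, 0.0]
wrist_force: [-1.5, 0.0, 3.3]
gripper_width: 0.0152
```

Call:
apply_moves(
  moves=[
    {"x":0,"y":0,"z":0,"rx":0,"ry":0,"rz":0,"gripper":-0.3},
    {"x":0,"y":0,"z":0,"rx":0,"ry":0,"rz":0,"gripper":-0.1},
    {"x":0,"y":0,"z":0.05,"rx":0,"ry":0,"rz":0,"gripper":0},
    {"x":0,"y":0,"z":0.4,"rx":0,"ry":0,"rz":0,"gripper":0},
    {"x":0,"y":0,"z":1.2,"rx":0,"ry":0,"rz":0,"gripper":0},
    {"x":0,"y":0,"z":2.2,"rx":0,"ry":0,"rz":0,"gripper":0},
    {"x":-0.4,"y":-1,"z":3,"rx":0,"ry":0,"rz":0,"gripper":0},
    {"x":-0.8,"y":-2,"z":3.4,"rx":0,"ry":0,"rz":0,"gripper":0},
    {"x":-1.2,"y":-3,"z":3.4,"rx":0,"ry":0,"rz":0,"gripper":0},
    {"x":-1.7,"y":-4,"z":3.4,"rx":0,"ry":0,"rz":0,"gripper":0},
  ],
)

```text
time_s: 20.55
tool_pos: [0.4893, 0.0801, 0.2009]
eef_rot: [0.0, 0.719, 0.695, 0.001]
wrist_force: [0.5, -1.1, 0.4]
gripper_width: 0.0426
```

Call:
apply_moves(
  moves=[
    {"x":-0.42,"y":-1.09,"z":0,"rx":0,"ry":0,"rz":0,"gripper":0},
    {"x":-0.42,"y":-1.09,"z":0,"rx":0,"ry":0,"rz":0,"gripper":0},
    {"x":-0.42,"y":-1.09,"z":0,"rx":0,"ry":0,"rz":0,"gripper":0},
    {"x":-0.42,"y":-1.09,"z":0,"rx":0,"ry":0,"rz":0,"gripper":0},
  ],
)

```text
time_s: 20.95
tool_pos: [0.473, 0.0391, 0.1998]
eef_rot: [0.0, 0.719, 0.695, 0.001]
wrist_force: [-0.6, 0.3, -0.7]
gripper_width: 0.0425
```

```bash
python3 - <<'E'
from h import *
s=camera("wrist");cv2.imwrite("pics/w16.png",s[:,:,::-1])
c=cam("wrist");print(arm.get_obs()["tool_pos"],proj(c,(.4728,.0385,.035)))
E
python3 crop.py pics/w16.png pics/w16c.png 256 172 28
```

```text
[0.47289837 0.03920456 0.19951294] [254.99073431 172.22807033]
scale 10
```

View pics/w16.png

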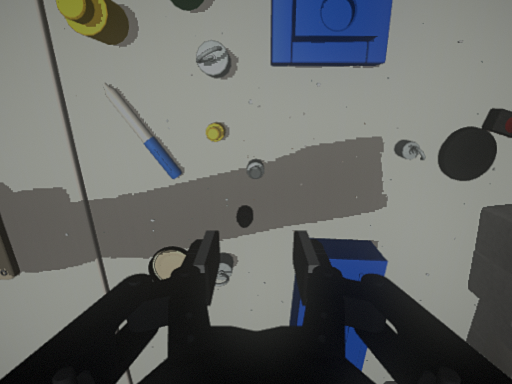

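View pics/w16c.png

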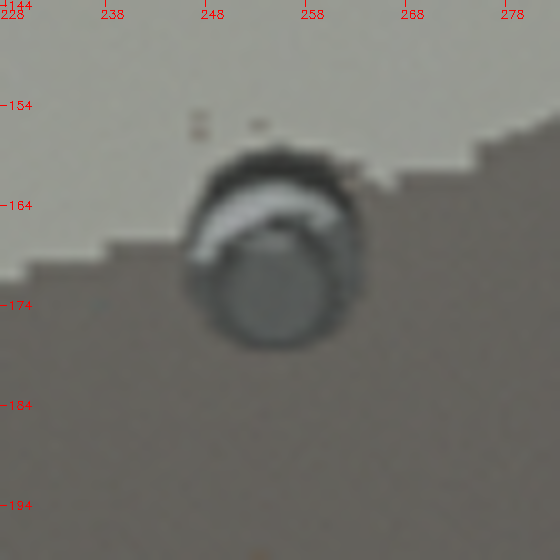

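Call:
apply_moves(
  moves=[
    {"x":0,"y":-0.01,"z":-1.2,"rx":0,"ry":0,"rz":0,"gripper":-0.2},
    {"x":0,"y":-0.01,"z":-2.4,"rx":0,"ry":0,"rz":0,"gripper":-0.2},
    {"x":0,"y":-0.01,"z":-3.4,"rx":0,"ry":0,"rz":0,"gripper":-0.2},
    {"x":0,"y":-0.01,"z":-3.9,"rx":0,"ry":0,"rz":0,"gripper":-0.2},
    {"x":0,"y":-0.01,"z":-4.2,"rx":0,"ry":0,"rz":0,"gripper":-0.2},
    {"x":0,"y":-0.01,"z":-4.31,"rx":0,"ry":0,"rz":0,"gripper":-0.2},
    {"x":0,"y":-0.01,"z":-4.31,"rx":0,"ry":0,"rz":0,"gripper":-0.2},
    {"x":0,"y":-0.01,"z":-4.31,"rx":0,"ry":0,"rz":0,"gripper":-0.2},
  ],
)

```text
time_s: 21.8
tool_pos: [0.4735, 0.0381, 0.0278]
eef_rot: [0.0, 0.719, 0.695, 0.001]
wrist_force: [-0.2, 0.1, -0.3]
gripper_width: 0.0343
```

Run:
```python
from h import *
s=camera("wrist");cv2.imwrite("pics/w17.png",cv2.resize(s[160:320,140:360,::-1],None,fx=3,fy=3))
c=cam("wrist");print(arm.get_obs()["tool_pos"],arm.get_obs()["wrist_force"])
```

```text
[0.47350402 0.03807774 0.02783519] [-0.41239591  0.13047342  0.10844988]
```

View pics/w17.png

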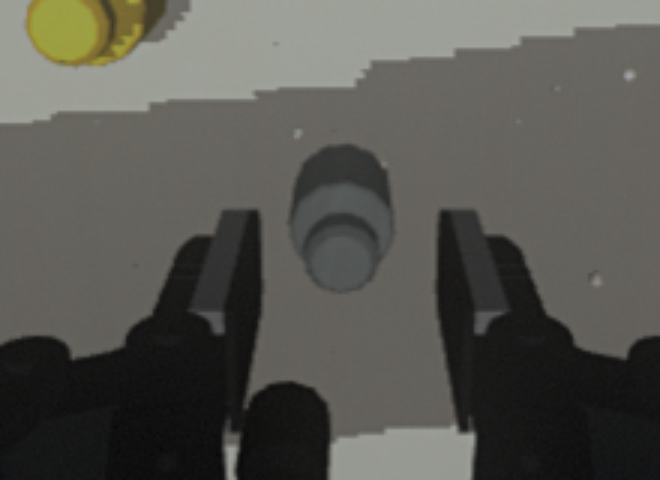

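Call:
apply_moves(
  moves=[
    {"x":-0.01,"y":0,"z":-0.05,"rx":0,"ry":0,"rz":0,"gripper":-0.4},
    {"x":-0.01,"y":0,"z":-0.05,"rx":0,"ry":0,"rz":0,"gripper":-0.7},
    {"x":-0.01,"y":0,"z":-0.05,"rx":0,"ry":0,"rz":0,"gripper":-0.9},
    {"x":-0.01,"y":0,"z":-0.05,"rx":0,"ry":0,"rz":0,"gripper":-0.9},
    {"x":-0.01,"y":0,"z":-0.05,"rx":0,"ry":0,"rz":0,"gripper":-0.9},
  ],
)

```text
time_s: 22.35
tool_pos: [0.4725, 0.0378, 0.0251]
eef_rot: [0.0, 0.719, 0.695, 0.0]
wrist_force: [-1.4, 1.0, 6.1]
gripper_width: 0.0117
```

Call:
apply_moves(
  moves=[
    {"x":0,"y":0,"z":0.4,"rx":0,"ry":0,"rz":0,"gripper":-0.9},
    {"x":0,"y":0,"z":1.4,"rx":0,"ry":0,"rz":0,"gripper":-0.9},
    {"x":0,"y":0,"z":2.4,"rx":0,"ry":0,"rz":0,"gripper":-0.9},
    {"x":0.4,"y":0.8,"z":3,"rx":0,"ry":0,"rz":0,"gripper":-0.9},
    {"x":0.9,"y":1.7,"z":3,"rx":0,"ry":0,"rz":0,"gripper":-0.9},
    {"x":1.4,"y":2.6,"z":3,"rx":0,"ry":0,"rz":0,"gripper":-0.9},
    {"x":1.8,"y":3.4,"z":3,"rx":0,"ry":0,"rz":0,"gripper":-0.9},
    {"x":2.08,"y":4,"z":3,"rx":0,"ry":0,"rz":0,"gripper":-0.9},
    {"x":2.08,"y":4,"z":3,"rx":0,"ry":0,"rz":0,"gripper":-0.9},
    {"x":2.08,"y":4,"z":3,"rx":0,"ry":0,"rz":0,"gripper":-0.9},
  ],
)

```text
time_s: 23.35
tool_pos: [0.5551, 0.1976, 0.1441]
eef_rot: [0.0, 0.719, 0.695, -0.001]
wrist_force: [-1.1, -0.6, -0.1]
gripper_width: 0.0117
```

Run:
```python
from h import *
s=camera("wrist");cv2.imwrite("pics/w18.png",s[:,:,::-1])
c=cam("wrist");print(arm.get_obs()["tool_pos"],arm.get_obs()["wrist_force"],proj(c,(.5555,.198,.052)))
```

```text
[0.55517591 0.19681284 0.14442554] [-0.08576869 -1.20174233 -0.47947743] [255.27251765 189.54539804]
```

View pics/w18.png

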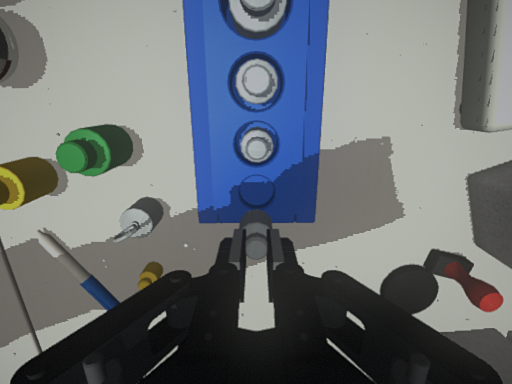

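Call:
apply_moves(
  moves=[
    {"x":0.02,"y":0.01,"z":-0.7,"rx":0,"ry":0,"rz":0,"gripper":-0.9},
    {"x":0.02,"y":0.01,"z":-1.3,"rx":0,"ry":0,"rz":0,"gripper":-0.9},
    {"x":0.02,"y":0.01,"z":-1.6,"rx":0,"ry":0,"rz":0,"gripper":-0.9},
    {"x":0.02,"y":0.01,"z":-1.8,"rx":0,"ry":0,"rz":0,"gripper":-0.9},
    {"x":0.02,"y":0.01,"z":-1.88,"rx":0,"ry":0,"rz":0,"gripper":-0.9},
    {"x":0.02,"y":0.01,"z":-1.88,"rx":0,"ry":0,"rz":0,"gripper":-0.9},
    {"x":0.02,"y":0.01,"z":-1.88,"rx":0,"ry":0,"rz":0,"gripper":-0.9},
  ],
)

```text
time_s: 24.1
tool_pos: [0.5567, 0.1983, 0.0704]
eef_rot: [0.0, 0.719, 0.695, 0.001]
wrist_force: [-0.4, 1.1, -0.8]
gripper_width: 0.0116
```

Call:
apply_moves(
  moves=[
    {"x":0,"y":0,"z":-0.05,"rx":0,"ry":0,"rz":0,"gripper":-0.9},
    {"x":0,"y":0,"z":-0.08,"rx":0,"ry":0,"rz":0,"gripper":-0.9},
    {"x":0,"y":0,"z":-0.08,"rx":0,"ry":0,"rz":0,"gripper":-0.9},
  ],
)

```text
time_s: 24.4
tool_pos: [0.5562, 0.1982, 0.0664]
eef_rot: [0.0, 0.719, 0.695, 0.0]
wrist_force: [-0.5, 0.1, -0.2]
gripper_width: 0.0123
```

Call:
apply_moves(
  moves=[
    {"x":0,"y":0,"z":-0.03,"rx":0,"ry":0,"rz":0,"gripper":-0.9},
    {"x":0,"y":0,"z":-0.03,"rx":0,"ry":0,"rz":0,"gripper":-0.9},
  ],
)

```text
time_s: 24.6
tool_pos: [0.5566, 0.1984, 0.0662]
eef_rot: [0.0, 0.719, 0.695, 0.001]
wrist_force: [-3.3, -1.9, 9.0]
gripper_width: 0.0119
```

Call:
apply_moves(
  moves=[
    {"x":0,"y":0,"z":0,"rx":0,"ry":0,"rz":0,"gripper":-0.4},
    {"x":0,"y":0,"z":0,"rx":0,"ry":0,"rz":0,"gripper":-0.2},
    {"x":0,"y":0,"z":0.1,"rx":0,"ry":0,"rz":0,"gripper":-0.2},
    {"x":0,"y":0,"z":0.5,"rx":0,"ry":0,"rz":0,"gripper":-0.2},
    {"x":0,"y":0,"z":1.5,"rx":0,"ry":0,"rz":0,"gripper":-0.2},
    {"x":0,"y":0,"z":2.5,"rx":0,"ry":0,"rz":0,"gripper":-0.2},
    {"x":0,"y":0,"z":3.5,"rx":0,"ry":0,"rz":0,"gripper":-0.2},
    {"x":0,"y":0,"z":4.2,"rx":0,"ry":0,"rz":0,"gripper":-0.2},
    {"x":0,"y":0,"z":4.2,"rx":0,"ry":0,"rz":0,"gripper":-0.2},
  ],
)

```text
time_s: 25.5
tool_pos: [0.5582, 0.1985, 0.239]
eef_rot: [0.001, 0.719, 0.695, 0.004]
wrist_force: [-0.3, 0.1, -0.6]
gripper_width: 0.0341
```

Run:
```python
from h import *
s=camera("wrist");cv2.imwrite("pics/w19.png",s[:,:,::-1])
s=camera("scene");cv2.imwrite("pics/s19.png",cv2.resize(s[150:260,50:250,::-1],None,fx=4,fy=4,interpolation=cv2.INTER_CUBIC))
```

```text
(no output)
```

View pics/w19.png

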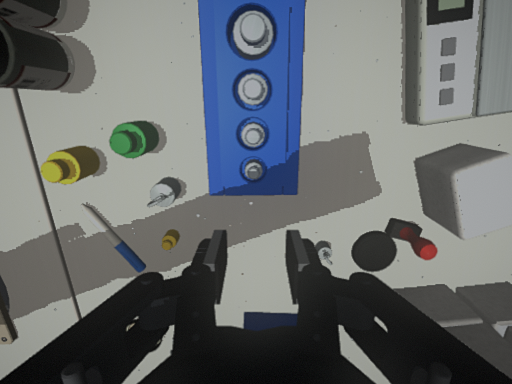

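View pics/s19.png

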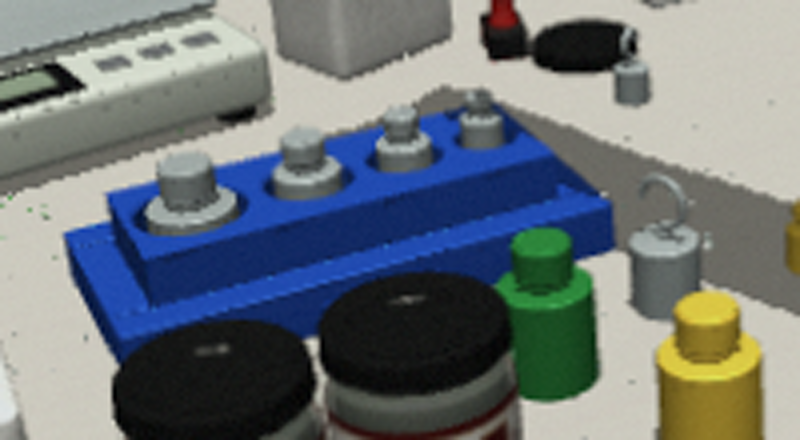

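All four weights are standing upright in their own pockets with tops level. Next, the cover.

Call:
apply_moves(
  moves=[
    {"x":0,"y":-1,"z":0,"rx":0,"ry":0,"rz":0,"gripper":-0.2},
    {"x":0.1,"y":-2.2,"z":0,"rx":0,"ry":0,"rz":-0.1,"gripper":-0.2},
    {"x":0.2,"y":-3.4,"z":0,"rx":0,"ry":0,"rz":-0.2,"gripper":-0.2},
    {"x":0.3,"y":-4.6,"z":0,"rx":0,"ry":0,"rz":-0.32,"gripper":-0.2},
    {"x":0.35,"y":-5.8,"z":0,"rx":0,"ry":0,"rz":-0.32,"gripper":-0.2},
    {"x":0.35,"y":-7,"z":0,"rx":0,"ry":0,"rz":-0.32,"gripper":-0.2},
    {"x":0.35,"y":-8.2,"z":0,"rx":0,"ry":0,"rz":-0.32,"gripper":-0.2},
    {"x":0.35,"y":-9.2,"z":0,"rx":0,"ry":0,"rz":-0.32,"gripper":-0.2},
    {"x":0.35,"y":-9.46,"z":0,"rx":0,"ry":0,"rz":-0.32,"gripper":-0.2},
    {"x":0.35,"y":-9.46,"z":0,"rx":0,"ry":0,"rz":-0.32,"gripper":-0.2},
  ],
)

```text
time_s: 26.6
tool_pos: [0.5692, -0.1822, 0.2323]
eef_rot: [-0.0, 0.736, 0.677, -0.001]
wrist_force: [-0.2, 1.0, -0.5]
gripper_width: 0.0342
```

Call:
apply_moves(
  moves=[
    {"x":0,"y":0,"z":0,"rx":0,"ry":0,"rz":0,"gripper":-0.2},
    {"x":0,"y":0,"z":0,"rx":0,"ry":0,"rz":0,"gripper":-0.2},
  ],
)

```text
time_s: 26.8
tool_pos: [0.5706, -0.1779, 0.2328]
eef_rot: [-0.0, 0.733, 0.68, 0.0]
wrist_force: [0.4, -0.5, 0.0]
gripper_width: 0.0341
```

Run:
```python
from h import *
s=camera("wrist");cv2.imwrite("pics/w20.png",s[:,:,::-1])
c=cam("wrist");print(arm.get_obs()["tool_pos"],arm.get_obs()["eef_rot"],proj(c,(.572,-.180,.076)))
```

```text
[ 0.57055866 -0.17811726  0.23286613] [-3.91054452e-04  7.33284623e-01  6.79921677e-01  1.47075164e-04] [256.49989125 174.90018163]
```

View pics/w20.png

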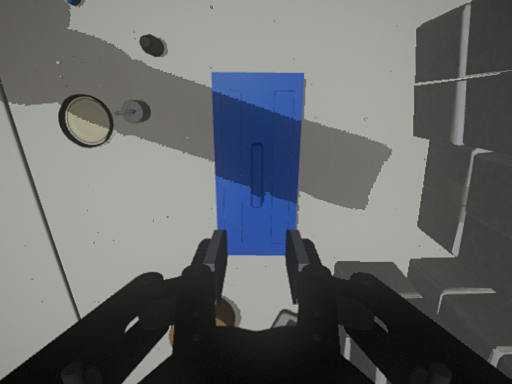

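```bash
python3 crop.py pics/w20.png pics/w20c.png 257 175 46
python3 - <<'E'
from h import *
im=cv2.imread("pics/w20.png"); c=cam("wrist")
L=[];R=[]
hsv=cv2.cvtColor(im,cv2.COLOR_BGR2HSV); m=cv2.inRange(hsv,(105,120,40),(125,255,255))
for v in range(85,220,3):
    xs=np.where(m[v,200:320])[0]+200
    if len(xs): L.append(onz(c,(xs.min()-.5,v),.054)); R.append(onz(c,(xs.max()+.5,v),.054))
L=np.array(L);R=np.array(R)
for E_ in (L,R):
    p=np.polyfit(E_[:,1],E_[:,0],1); print("x at y=-.18:",np.polyval(p,-.18),"yaw",np.degrees(np.arctan(-p[0])),np.abs(np.polyval(p,E_[:,1])-E_[:,0]).max())
vs=np.where(m[60:270,250])[0]+60; print(vs.min(),vs.max(),onz(c,(250,vs.min()-.5),.054),onz(c,(250,vs.max()+.5),.054))
print(onz(c,(257,142),.076),onz(c,(257,207),.076))
E
```

```text
scale 6
x at y=-.18: 0.5212288262414593 yaw -4.796878018635554 0.0007819888737060632
x at y=-.18: 0.6228447848207566 yaw -4.888873859707224 0.0007253543441188004
73 254 [ 0.573215   -0.06919225  0.054     ] [ 0.55448197 -0.29606711  0.054     ]
[ 0.57536035 -0.14270247  0.076     ] [ 0.56963706 -0.21930726  0.076     ]
```

View pics/w20c.png

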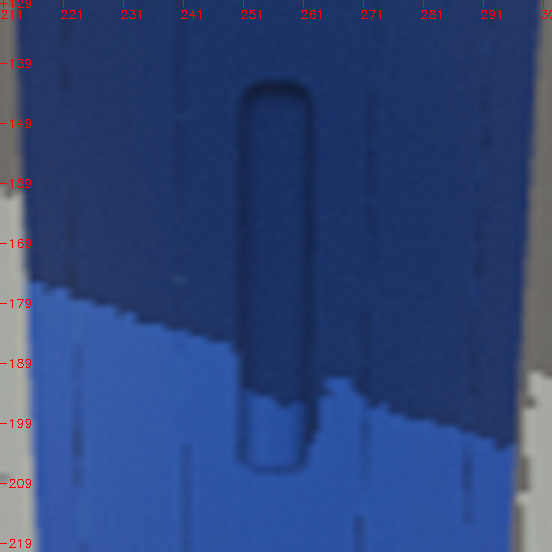

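Call:
apply_moves(
  moves=[
    {"x":0.03,"y":-0.09,"z":-1.2,"rx":0,"ry":0,"rz":-0.05,"gripper":-0.2},
    {"x":0.03,"y":-0.09,"z":-2.4,"rx":0,"ry":0,"rz":-0.05,"gripper":-0.2},
    {"x":0.03,"y":-0.09,"z":-3.2,"rx":0,"ry":0,"rz":-0.05,"gripper":-0.2},
    {"x":0.03,"y":-0.09,"z":-3.8,"rx":0,"ry":0,"rz":-0.05,"gripper":-0.2},
    {"x":0.03,"y":-0.09,"z":-4.1,"rx":0,"ry":0,"rz":-0.05,"gripper":-0.2},
    {"x":0.03,"y":-0.09,"z":-4.22,"rx":0,"ry":0,"rz":-0.05,"gripper":-0.2},
    {"x":0.03,"y":-0.09,"z":-4.22,"rx":0,"ry":0,"rz":-0.05,"gripper":-0.2},
    {"x":0.03,"y":-0.09,"z":-4.22,"rx":0,"ry":0,"rz":-0.05,"gripper":-0.2},
  ],
)

```text
time_s: 27.65
tool_pos: [0.5722, -0.1839, 0.0657]
eef_rot: [0.001, 0.737, 0.676, 0.001]
wrist_force: [0.1, -0.1, -0.2]
gripper_width: 0.0344
```

Run:
```python
from h import *
s=camera("wrist");cv2.imwrite("pics/w21.png",s[:,:,::-1])
o=arm.get_obs();print(o["tool_pos"],o["eef_rot"],o["wrist_force"])
```

```text
[ 0.57225323 -0.183967    0.06569936] [8.11162106e-04 7.36563401e-01 6.76367624e-01 7.31976037e-04] [ 0.24812205 -0.21607241 -0.56012439]
```

View pics/w21.png

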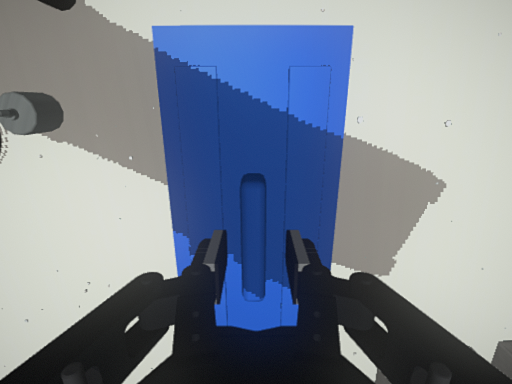

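Run:
```python
from h import *
c=cam("wrist");a=onz(c,(253.5,174),.076);b=onz(c,(253.5,301),.076);print(a,b,(a+b)/2,np.linalg.norm(a-b))
```

```text
[ 0.57560081 -0.14128995  0.076     ] [ 0.56867818 -0.21952491  0.076     ] [ 0.57213949 -0.18040743  0.076     ] 0.07854064401483217
```

Call:
apply_moves(
  moves=[
    {"x":0,"y":0.05,"z":-0.06,"rx":0,"ry":0,"rz":0,"gripper":-0.2},
    {"x":0,"y":0.05,"z":-0.13,"rx":0,"ry":0,"rz":0,"gripper":-0.3},
    {"x":0,"y":0.05,"z":-0.13,"rx":0,"ry":0,"rz":0,"gripper":-0.6},
    {"x":0,"y":0.05,"z":-0.13,"rx":0,"ry":0,"rz":0,"gripper":-0.95},
    {"x":0,"y":0.05,"z":-0.13,"rx":0,"ry":0,"rz":0,"gripper":-0.95},
    {"x":0,"y":0.05,"z":-0.13,"rx":0,"ry":0,"rz":0,"gripper":-0.95},
    {"x":0,"y":0.05,"z":-0.13,"rx":0,"ry":0,"rz":0,"gripper":-0.95},
  ],
  squeeze=70,
)

```text
time_s: 28.4
tool_pos: [0.5714, -0.1819, 0.0592]
eef_rot: [0.0, 0.737, 0.676, 0.0]
wrist_force: [-0.8, 0.5, 1.9]
gripper_width: 0.012
```

Call:
apply_moves(
  moves=[
    {"x":0,"y":0,"z":0.3,"rx":0,"ry":0,"rz":0,"gripper":-0.95},
    {"x":0,"y":0,"z":1,"rx":0,"ry":0,"rz":0,"gripper":-0.95},
    {"x":0,"y":0,"z":1.8,"rx":0,"ry":0,"rz":0,"gripper":-0.95},
    {"x":0,"y":0,"z":2.6,"rx":0,"ry":0,"rz":0,"gripper":-0.95},
    {"x":0,"y":0.4,"z":3,"rx":0,"ry":0,"rz":0.1,"gripper":-0.95},
    {"x":-0.05,"y":1.2,"z":3,"rx":0,"ry":0,"rz":0.2,"gripper":-0.95},
    {"x":-0.1,"y":2.1,"z":3,"rx":0,"ry":0,"rz":0.36,"gripper":-0.95},
    {"x":-0.15,"y":3.1,"z":3,"rx":0,"ry":0,"rz":0.36,"gripper":-0.95},
    {"x":-0.2,"y":4.1,"z":3,"rx":0,"ry":0,"rz":0.36,"gripper":-0.95},
    {"x":-0.25,"y":5.1,"z":3,"rx":0,"ry":0,"rz":0.36,"gripper":-0.95},
  ],
)

```text
time_s: 29.4
tool_pos: [0.5611, 0.0234, 0.18]
eef_rot: [0.0, 0.72, 0.694, 0.0]
wrist_force: [0.7, 0.1, -0.8]
gripper_width: 0.0126
```

Call:
apply_moves(
  moves=[
    {"x":0,"y":1,"z":0,"rx":0,"ry":0,"rz":0,"gripper":-0.95},
    {"x":0,"y":2,"z":0,"rx":0,"ry":0,"rz":0,"gripper":-0.95},
    {"x":-0.04,"y":3,"z":0,"rx":0,"ry":0,"rz":0,"gripper":-0.95},
    {"x":-0.08,"y":4,"z":0,"rx":0,"ry":0,"rz":0,"gripper":-0.95},
    {"x":-0.08,"y":5,"z":0,"rx":0,"ry":0,"rz":0,"gripper":-0.95},
    {"x":-0.08,"y":5.8,"z":0,"rx":0,"ry":0,"rz":0,"gripper":-0.95},
    {"x":-0.08,"y":6.3,"z":0,"rx":0,"ry":0,"rz":0,"gripper":-0.95},
    {"x":-0.08,"y":6.42,"z":0,"rx":0,"ry":0,"rz":0,"gripper":-0.95},
    {"x":-0.08,"y":6.42,"z":0,"rx":0,"ry":0,"rz":0,"gripper":-0.95},
    {"x":-0.08,"y":6.42,"z":0,"rx":0,"ry":0,"rz":0,"gripper":-0.95},
  ],
)

```text
time_s: 30.4
tool_pos: [0.5589, 0.2766, 0.1794]
eef_rot: [0.0, 0.72, 0.694, -0.0]
wrist_force: [-0.2, -0.1, -1.1]
gripper_width: 0.012
```

Run:
```python
from h import *
o=arm.get_obs();print(o["tool_pos"],o["eef_rot"],o["wrist_force"],o["torque"])
s=camera("wrist");cv2.imwrite("pics/w22.png",s[:,:,::-1])
s=camera("scene");cv2.imwrite("pics/s22.png",s[:,:,::-1])
s=camera("top");cv2.imwrite("pics/t22.png",s[:,:,::-1])
```

```text
[0.55885093 0.27659774 0.17935314] [ 4.88781815e-04  7.20321175e-01  6.93640495e-01 -1.71139909e-04] [-0.16913529 -0.09666053 -1.05991949] [ 0.0033767  -0.01834923 -0.00380458]
```

View pics/w22.png

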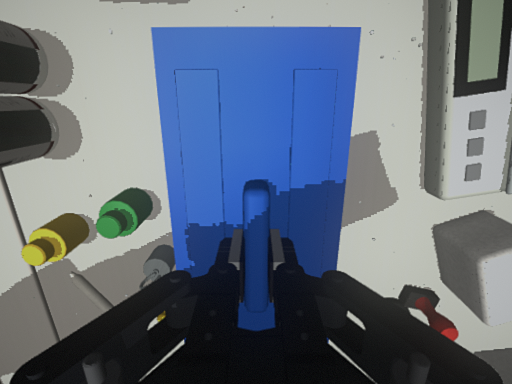

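View pics/s22.png

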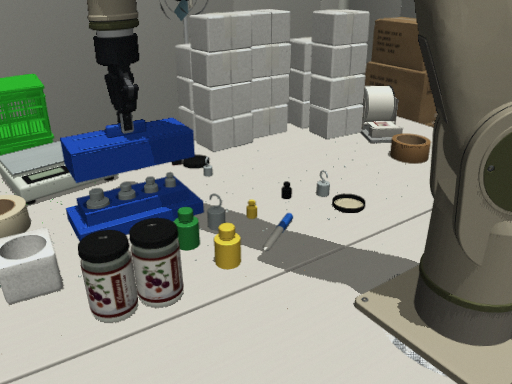

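View pics/t22.png

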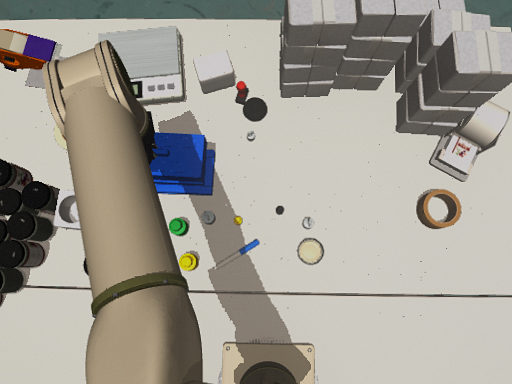

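Run:
```python
from h import *
im=cv2.imread("pics/w22.png"); c=cam("wrist"); z=arm.get_obs()["tool_pos"][2]-.0052
hsv=cv2.cvtColor(im,cv2.COLOR_BGR2HSV); m=cv2.inRange(hsv,(105,120,40),(125,255,255))
L=[];R=[]
for v in range(40,180,3):
    xs=np.where(m[v])[0]; xs=xs[(xs>140)&(xs<375)]
    L.append(onz(c,(xs.min()-.5,v),z)); R.append(onz(c,(xs.max()+.5,v),z))
L=np.array(L);R=np.array(R)
for E_ in (L,R):
    p=np.polyfit(E_[:,1],E_[:,0],1); print("x at y=.28:",np.polyval(p,.28),"yaw",np.degrees(np.arctan(-p[0])),np.abs(np.polyval(p,E_[:,1])-E_[:,0]).max())
print(arm.get_obs()["tool_pos"],[onz(c,(u,np.where(m[:100,u])[0].min()-.5),z)[1] -.114 for u in (200,255,310)])
```

```text
x at y=.28: 0.5083718338828632 yaw -2.125187450511366 0.0002886455258248599
x at y=.28: 0.6111320309389252 yaw -1.9641474343149745 0.0003424568835099784
[0.55865328 0.27724401 0.17939921] [np.float64(0.2771656934699566), np.float64(0.2760962020777517), np.float64(0.27515370317497423)]
```

Call:
apply_moves(
  moves=[
    {"x":-0.03,"y":0.05,"z":-0.5,"rx":0,"ry":0,"rz":0,"gripper":-0.95},
    {"x":-0.03,"y":0.05,"z":-0.8,"rx":0,"ry":0,"rz":0,"gripper":-0.95},
    {"x":-0.03,"y":0.05,"z":-1,"rx":0,"ry":0,"rz":0,"gripper":-0.95},
    {"x":-0.03,"y":0.05,"z":-1.2,"rx":0,"ry":0,"rz":0,"gripper":-0.95},
    {"x":-0.03,"y":0.05,"z":-1.2,"rx":0,"ry":0,"rz":0,"gripper":-0.95},
    {"x":-0.03,"y":0.05,"z":-1.2,"rx":0,"ry":0,"rz":0,"gripper":-0.95},
  ],
)

```text
time_s: 31.15
tool_pos: [0.5572, 0.2809, 0.1314]
eef_rot: [0.0, 0.719, 0.695, 0.0]
wrist_force: [0.5, 1.0, -1.1]
gripper_width: 0.0122
```

Run:
```python
from h import *
o=arm.get_obs();print(o["tool_pos"],o["wrist_force"])
s=camera("scene");cv2.imwrite("pics/s23.png",cv2.resize(s[120:260,40:230,::-1],None,fx=4,fy=4,interpolation=cv2.INTER_CUBIC))
s=camera("wrist");cv2.imwrite("pics/w23.png",s[:,:,::-1])
```

```text
[0.55719743 0.28086988 0.13140148] [ 0.51905714  1.00326894 -1.05749238]
```

View pics/s23.png

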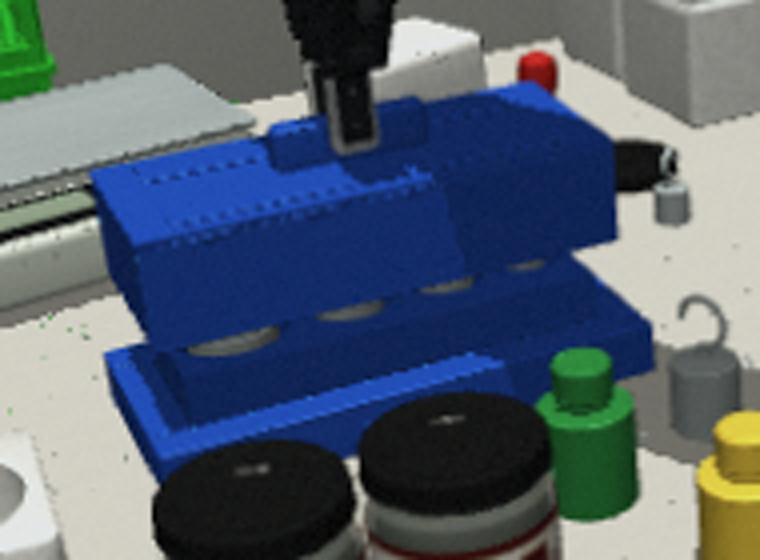

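View pics/w23.png

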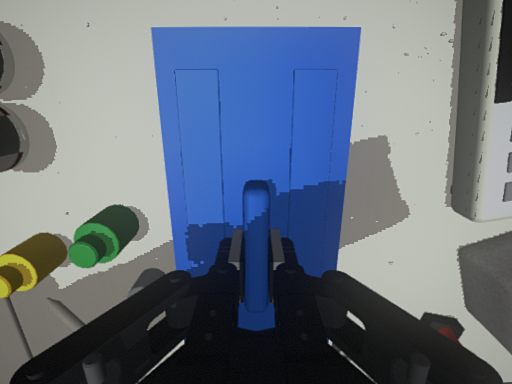

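Call:
apply_moves(
  moves=[
    {"x":0,"y":-0.02,"z":-0.2,"rx":0,"ry":0,"rz":0,"gripper":-0.95},
    {"x":0,"y":-0.02,"z":-0.4,"rx":0,"ry":0,"rz":0,"gripper":-0.95},
    {"x":0,"y":-0.02,"z":-0.6,"rx":0,"ry":0,"rz":0,"gripper":-0.95},
    {"x":0,"y":-0.02,"z":-0.7,"rx":0,"ry":0,"rz":0,"gripper":-0.95},
    {"x":0,"y":-0.02,"z":-0.7,"rx":0,"ry":0,"rz":0,"gripper":-0.95},
  ],
)

```text
time_s: 31.75
tool_pos: [0.5565, 0.2799, 0.1021]
eef_rot: [-0.0, 0.719, 0.695, -0.001]
wrist_force: [-0.1, 0.1, -1.1]
gripper_width: 0.0119
```

Call:
apply_moves(
  moves=[
    {"x":0,"y":0,"z":-0.15,"rx":0,"ry":0,"rz":0,"gripper":-0.95},
    {"x":0,"y":0,"z":-0.3,"rx":0,"ry":0,"rz":0,"gripper":-0.95},
    {"x":0,"y":0,"z":-0.35,"rx":0,"ry":0,"rz":0,"gripper":-0.95},
    {"x":0,"y":0,"z":-0.35,"rx":0,"ry":0,"rz":0,"gripper":-0.95},
  ],
)

```text
time_s: 32.15
tool_pos: [0.5567, 0.28, 0.0887]
eef_rot: [-0.0, 0.719, 0.695, -0.0]
wrist_force: [0.3, 0.2, -2.1]
gripper_width: 0.0121
```

Call:
apply_moves(
  moves=[
    {"x":0,"y":0,"z":-0.05,"rx":0,"ry":0,"rz":0,"gripper":-0.95},
    {"x":0,"y":0,"z":-0.05,"rx":0,"ry":0,"rz":0,"gripper":-0.95},
    {"x":0,"y":0,"z":-0.05,"rx":0,"ry":0,"rz":0,"gripper":-0.95},
  ],
)

```text
time_s: 32.45
tool_pos: [0.557, 0.2801, 0.0872]
eef_rot: [0.0, 0.719, 0.695, 0.0]
wrist_force: [-0.1, 0.2, -1.1]
gripper_width: 0.0124
```

Run:
```python
from h import *
o=arm.get_obs();print(o["tool_pos"],o["wrist_force"])
s=camera("scene");cv2.imwrite("pics/s24.png",cv2.resize(s[120:260,40:230,::-1],None,fx=4,fy=4,interpolation=cv2.INTER_CUBIC))
```

```text
[0.55704991 0.28014397 0.08724231] [-0.07119786  0.22419137 -1.05830834]
```

View pics/s24.png

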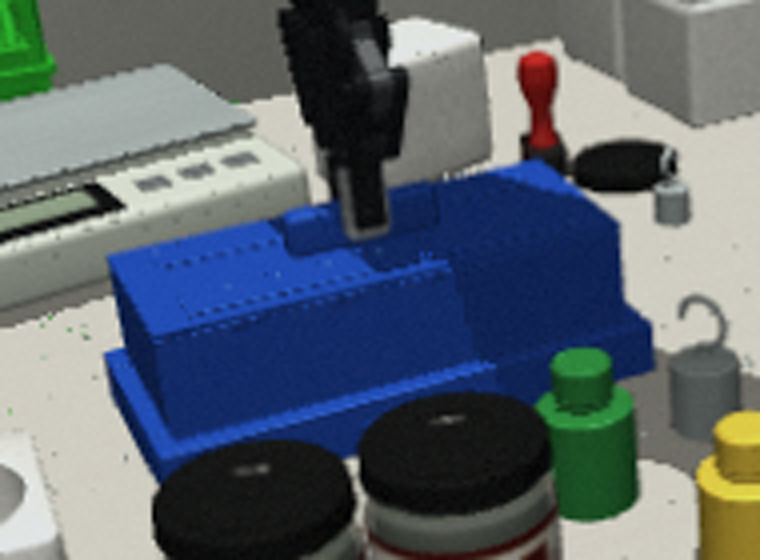

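Nearly down. I'll lower another 1–2 mm until the ledge takes the load.

Call:
apply_moves(
  moves=[
    {"x":0,"y":0,"z":-0.03,"rx":0,"ry":0,"rz":0,"gripper":-0.95},
    {"x":0,"y":0,"z":-0.05,"rx":0,"ry":0,"rz":0,"gripper":-0.95},
    {"x":0,"y":0,"z":-0.05,"rx":0,"ry":0,"rz":0,"gripper":-0.95},
  ],
)

```text
time_s: 32.8
tool_pos: [0.5571, 0.2802, 0.0871]
eef_rot: [-0.0, 0.719, 0.695, 0.0]
wrist_force: [-8.1, -4.5, 16.7]
gripper_width: 0.0122
```

Call:
apply_moves(
  moves=[
    {"x":0,"y":0,"z":0.05,"rx":0,"ry":0,"rz":0,"gripper":-0.95},
    {"x":0,"y":0,"z":0.05,"rx":0,"ry":0,"rz":0,"gripper":-0.3},
    {"x":0,"y":0,"z":0.05,"rx":0,"ry":0,"rz":0,"gripper":-0.2},
    {"x":0,"y":0,"z":0.05,"rx":0,"ry":0,"rz":0,"gripper":-0.2},
    {"x":0,"y":0,"z":0.3,"rx":0,"ry":0,"rz":0,"gripper":-0.2},
    {"x":0,"y":0,"z":1,"rx":0,"ry":0,"rz":0,"gripper":-0.2},
    {"x":0,"y":0,"z":2,"rx":0,"ry":0,"rz":0,"gripper":-0.2},
    {"x":0,"y":0,"z":3,"rx":0,"ry":0,"rz":0,"gripper":-0.2},
    {"x":0,"y":0,"z":4,"rx":0,"ry":0,"rz":0,"gripper":-0.2},
    {"x":0,"y":-0.8,"z":4.5,"rx":0,"ry":0,"rz":0,"gripper":-0.2},
  ],
)

```text
time_s: 33.8
tool_pos: [0.5568, 0.2526, 0.2691]
eef_rot: [-0.0, 0.717, 0.697, 0.003]
wrist_force: [1.1, -0.2, 0.2]
gripper_width: 0.0342
```

Call:
apply_moves(
  moves=[
    {"x":0,"y":-1,"z":0,"rx":0,"ry":0,"rz":0,"gripper":-0.2},
    {"x":0,"y":-2,"z":0,"rx":0,"ry":0,"rz":0,"gripper":-0.2},
    {"x":0,"y":-3,"z":0,"rx":0,"ry":0,"rz":0,"gripper":-0.2},
    {"x":0,"y":-4,"z":0,"rx":0,"ry":0,"rz":0,"gripper":-0.2},
    {"x":0,"y":-5,"z":0,"rx":0,"ry":0,"rz":0,"gripper":-0.2},
    {"x":0,"y":-6,"z":0,"rx":0,"ry":0,"rz":0,"gripper":-0.2},
    {"x":0,"y":-7,"z":0,"rx":0,"ry":0,"rz":0,"gripper":-0.2},
    {"x":0,"y":-7,"z":0,"rx":0,"ry":0,"rz":0,"gripper":-0.2},
  ],
)

```text
time_s: 34.6
tool_pos: [0.5564, -0.0389, 0.2664]
eef_rot: [0.001, 0.723, 0.691, 0.0]
wrist_force: [0.3, 0.7, -0.0]
gripper_width: 0.0338
```

Run:
```python
from h import *
s=camera("scene");cv2.imwrite("pics/s25.png",cv2.resize(s[120:260,40:330,::-1],None,fx=2.7,fy=2.7,interpolation=cv2.INTER_CUBIC))
t=camera("top");cv2.imwrite("pics/t25.png",t[:,:,::-1]);cv2.imwrite("pics/t25c.png",cv2.resize(t[120:250,100:370,::-1],None,fx=2.9,fy=2.9,interpolation=cv2.INTER_CUBIC))
o=arm.get_obs();print(o["tool_pos"],o["time_s"])
```

```text
[ 0.5569644  -0.03276926  0.26582018] 34.7
```

View pics/s25.png

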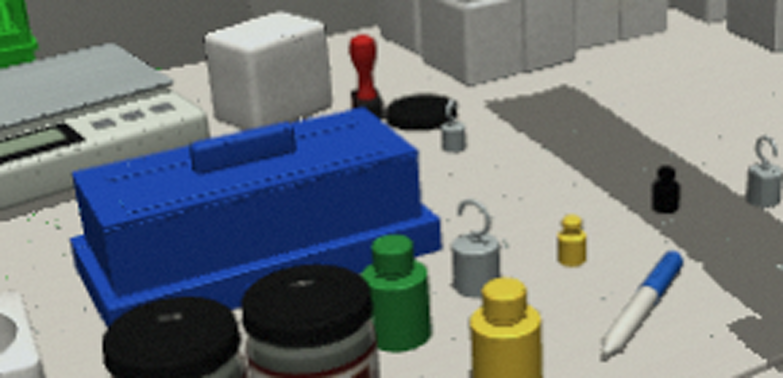

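View pics/t25c.png

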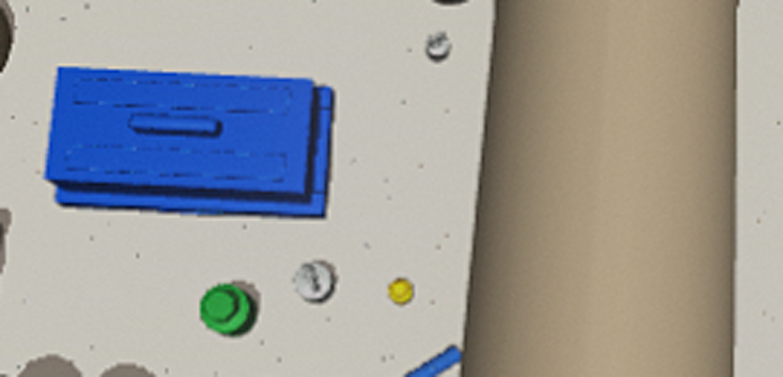

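Run:
```python
from h import *
c=cam("top")
f=np.array([onz(c,((X+.5)/2.9-.5+100,(Y+.5)/2.9-.5+120),.082)[:2] for X,Y in [(58,67),(313,80),(308,194),(46,180)]])
d=(f[0]+f[3]-f[1]-f[2])/2;w=(f[0]+f[1]-f[2]-f[3])/2
print(f.mean(0),np.linalg.norm(d),np.linalg.norm(w),np.degrees(np.arctan2(-d[0],d[1])))
d=np.array([.0339,.9994]);e=np.array([.9994,-.0339]);o=np.array([.556,.2794])
for a,b in [(1,1),(1,-1),(-1,-1),(-1,1)]:
    p=o+a*.051*e+b*.114*d; q=proj(c,[*p,.082]); print(((q-[100,120]+.5)*2.9-.5).round())
```

```text
[0.55525897 0.27897441] 0.22865288296449693 0.10250124910264952 -2.105751724375326
[59. 67.]
[314.  79.]
[305. 192.]
[ 45. 179.]
```

```bash
python3 -c "
from plant import close_job
print(close_job())"
```

```text
the job is handed in; nothing more can be done
None
```

The job is done and handed in, at about 35 s of the 115 s allowed. All four knob weights stand upright in their own pockets, and the cover sits squarely on the case over them.

**Weights:** before covering, the pictures showed all four upright with tops level. Each was lowered until the gripper felt the pocket floor, then released.

**Cover:** it met the ledge at the expected height. Afterwards the top camera put its centre within 1 mm of the case's and its angle within 0.2°. Its apparent size, 228.7 x 102.5 mm, fits it sitting fully down (228 x 102 mm actual).

**Other things:** nothing else was reached for. The last pictures show the hook weights, green and yellow pieces and the black look-alike standing in place. The large yellow piece and the lid ring were only partly in view.

**What went wrong or disagreed:**
- **First grasp:** I closed the gripper just above the largest weight's knob and missed. In the camera view the fingertips sat near the tool-frame origin, not the stated 25 mm ahead of it. The weight did not move, and I used the lower height from then on.
- **Cameras:** the top and wrist views disagreed by about 2 mm in x. I mostly followed the wrist view.

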